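Take the inspection lamp to the resoled shoe

TASK

Switch the lamp's charging dock off by turning its selector dial to the long mark and letting go of it, then draw the inspection lamp out of its slanted socket. Turn the lamp level with its light strip facing down and hold it still about 10 cm above the broad front part of the upturned shoe's sole, as if to inspect the new sole; finish while holding it there. Do not touch the shoe with the lamp, and leave the other things on the bench where they are.

Things in the scene. Friction and masses are not known exactly. Their poses are not given: they have to be found in the camera images.
- dock: Fixed grey charging dock, base 150 (x) x 250 (y) x 34 mm high. Origin: centre of its underside, on the bench; x points away from the robot (within 0.4 rad), y left. Lamp socket at its left (y = +65 mm), dial at its right (x -15, y -70 mm). The socket is a straight sleeve, outside 43 mm wide, leaning 40 degrees from vertical so that the lamp's tip leans to the dock's +x.
- socket_mouth (a point): Centre of the socket's open mouth, 76 mm above the bench, on the axis of the standing lamp. Socket 45 mm deep, 1 mm wider than the lamp on each side, nothing latches: the lamp slides out along its own axis, (0.643, 0, 0.766) in the dock's frame.
- dial (a joint): Dial, rad, growing clockwise seen from above, 0 to 2.0 between stops. Clicks in at 0, 0.5, 1.0, 1.5, 2.0, a white mark at each; let go within 0.2 rad it springs in; turning takes 0.06 N m. The long mark (20 mm, others 6 mm) is 1.5 = off: pointer straight along the dock's +x. At value q the pointer is 1.5 - q anticlockwise of that. Starts at 0, 0.5 or 1.0.
- dial_grip (a point): On the dial's vertical axis at the height to grip, 66 mm above the bench; its x points along the pointer. The dial is a black upright bar 44 mm long (along the pointer) x 14 mm thick, top 78 mm above the bench, a white pointer line on one half of its top, on a disc 46 mm across whose top is 46 mm above the bench.
- lamp: Black inspection lamp, a bar 190 x 28 x 22 mm, 0.1 to 0.25 kg. Origin: its centre. x runs along it from butt (in the socket) to steel-capped tip, y across its 28 mm width, z out of its plain back; the white light strip is on the -z face. In the socket its back faces the robot and up, about 48 degrees from straight up; 45 mm are inside, the rest can be gripped across the 28 mm width.
- lamp_butt (a point): Centre of the lamp's butt end face, 95 mm from the lamp's origin along its -x.
- lamp_strip (a point): Centre of the light strip, which is 105 mm long: in the lamp's frame at (35, 0, -11) mm.
- shoe: Fixed brown shoe, upside down on a round iron stand. Origin: centre of the stand's underside on the bench; x to the toe (away from the robot within 0.4 rad), z up. Sole 272 mm long (x -135 to +137 mm), up to 94 mm wide, its upper face 118 mm above the bench; the heel block at the rear (x -136 to -72 mm) reaches 140 mm.
- sole_mid (a point): Middle of the broad front part of the sole, on its upper face: in the shoe's frame at (50, 0, 118) mm; axes as the shoe's, z up.
- cone_a: Bystander: cone of olive thread, 64 mm across, 112 mm tall, standing. Origin: its underside.
- cone_b: Bystander: cone of cream thread, 64 mm across, 112 mm tall, standing. Origin: its underside.
- wax: Bystander: brown block of wax, 60 x 35 x 22 mm, lying. Origin: its underside.
- glue_tin: Bystander: closed round tin, 76 mm across, 85 mm tall, standing. Origin: its underside.
- driver: Bystander: screwdriver lying near the robot. Origin: its underside.
- brush: Bystander: brush lying beside the shoe. Origin: its underside.
- nail_cup: Bystander: small open steel cup, 60 mm across, 60 mm tall, in front of the gap between dock and shoe. Origin: its underside.
Not all that is in view belongs to the job. Several things have the shape of the lamp; the one meant has the colours described above.

How it is judged:
By the outcome, as a careful person would: the job done as asked, in the order asked, and still so for the second after the job is handed in, while the arm keeps its last pose, push and grip.
It also fails if it takes over 54 s, if anything falls off the work surface, if the arm or the gripper's body presses on something with over 40 N, if the wrist force passes 120 N, or if a joint passes its speed limit or range.

ROBOT

A 6-joint arm with a two-finger parallel gripper is mounted at the origin on the work surface. World frame = base frame: x ahead of the robot, y to its left, z up, the work surface at z = 0. Lengths are in m, angles in rad, forces in N, time in s.
With the tool pointing down it reaches from about 0.35 to 0.725 m from the base axis. Payload 6 kg.
Tool frame: the origin (TCP) lies at the very end of the fingers, on their centre line; the grasp point (between the pads) lies 19 mm behind it; z points along the fingers, y is the direction in which the jaws open and shut (so a half turn about z gives the same grasp; the last joint's range is limited). The gripper opens to 85 mm and grips with 20 to 120 N. Pads are 22 mm wide; open, the fingers measure 114 mm over their backs; the gripper's body (76 mm by 85 mm) begins 54 mm behind the grasp point. The pads swing forward as they close: fully open they stand 13 mm farther back than shut.
Start: joints at [-0.975, 0.04, 0.085, 0, -1.615, -0.334], TCP at [0.155, -0.58, 0.231] pointing down, gripper open.
Joint ranges: [-2.56, 2.56], [-1.29, 2.01], [-1.08, 1.49], [-3.29, 1.98], [-2.81, -0.18], [-2.99, 2.99]. Speed limits (rad/s): [2.57, 2.57, 3.01, 3.14, 3.14, 3.14].

INTERFACE

Orientations are given as a unit quaternion [w, x, y, z].
In Python, from cell import env, camera, camera_info gives the robot as it stands.
- The arm moves only by the tool drive_tool, never from a script. Its argument "deltas" is a list of rows, each a list of 7 numbers: the turn, a rotation vector about the tool's x, y, z in degrees, then the shift along the tool's x, y, z in cm, then the opening in per cent of the stroke, from 0 (shut) to 100 (fully open). A call has 1 to 20 rows; each row shifts and turns the pose as measured when the row begins, along the tool's axes as they then stand; what a row does not reach is not made up. A row lasts 1/12 s, in which the tool goes at most 41.7 mm and 7.16 degrees, less where a joint would pass 70% of its speed; a pose out of reach is approached as far as the arm can. A call is refused whole if a number of a shift passes 4.17 or a number of a turn 7.16, either way. A call with a gripper value outside its range is refused whole. The fingers move at their own pace and stop on an object; the grip force is fixed at half the most. Time passes only in rows, so rows that do not move let the fingers close. It gives the time, the measured TCP pose, the force and the opening at its end, in the units of the state.
- env.get_obs(): the state, without advancing time (a new reading comes with each control period).
- camera(name): name is "scene" or "top" or "wrist"; returns the picture (400x640x3 uint8, red, green, blue); there is no depth.
- camera_info(name): a dict with "vertical_fov" (degrees; the focal length in pixels is half the picture's height over the tangent of half this angle, whatever the lens; pixels are square), "cx", "cy" (the principal point, pixels), "position" and "attitude" of the camera in the world. Camera axes: x right, y up, looking along -z (the intrinsics and any distortion apply to the point x, -y, -z); pixel columns grow to the right and rows downward; lengths in m; the calibration is good to about 2 mm. A picture is of the moment at which its call begins: read the wrist's pose just before it. camera_info takes no time and is no camera call; for the wrist camera it gives the pose at the moment of the call.
- env.sign_off(): hands the job in, once; it reports no verdict.
The state is a dict: "clock": time; "joints": joint angles; "qvel": joint speeds; "joint_torque": joint torques, N m; "ee_pos": TCP position; "ee_rot": TCP orientation; "ft_force": force on the tool from outside, world axes, zero at the start; "wrist_torque": the same for the moment, N m; "width": finger opening in m.
Only numpy, scipy, OpenCV 4.12 (cv2) and the standard library are available. Lean on these libraries where they do the work, as an engineer would, in place of code of your own. Each camera call takes 0.05 s, during which the arm holds its last target.

## Working session

There is one attempt and no reset: what is moved stays moved. The work goes in short steps, Python scripts to look and compute and a tool call to move; the robot and the scene stay as the last step left them, time stands still between calls to the robot, and variables do not carry over. Pictures are saved under pics/ and viewed, and the job is handed in when it is done.

Besides the shell and the picture viewer there is one more tool, called after "Call:" as name([rows], argument=value, ...), one row to a line, values as JSON. drive_tool: Moves the arm, as the interface text tells. Its arguments: {"type":"object","properties":{"deltas":{"type":"array"}},"required":["deltas"]}

```bash
mkdir -p pics; ls; python3 - <<'E'
from cell import env,camera,camera_info
import cv2
print(env.get_obs())
for n in ("scene","top","wrist"):
    print(n,camera_info(n))
    cv2.imwrite(f"pics/{n}0.png",camera(n)[:,:,::-1])
E
```

```text
pics
{'clock': 0.0, 'joints': array([-9.75280653e-01,  4.08110943e-02,  8.37605739e-02, -4.62564964e-04,
       -1.61550106e+00, -3.33677892e-01]), 'qvel': array([ 0.00025169,  0.00062645, -0.00060706,  0.00087578, -0.00077839,
        0.0006318 ]), 'joint_torque': array([ 3.84459318e-04, -3.68210506e+01,  3.47421205e+01,  6.93258405e+00,
       -5.33960672e-03,  2.92136644e-05]), 'ee_pos': array([ 0.15528592, -0.57920115,  0.23025184]), 'ee_rot': array([-1.86663746e-04, -1.30555218e-01,  9.91440624e-01,  8.88131304e-04]), 'ft_force': array([-0.17883943, -0.44063343,  1.18617932]), 'wrist_torque': array([ 0.01826934,  0.03408662, -0.01986844]), 'width': 0.08521551581100971}
scene {'vertical_fov': 43.58047671142269, 'cx': 327.8027473876149, 'cy': 202.72137290560673, 'position': array([1.24309574, 0.3849951 , 1.32662632]), 'attitude': array([0.50094015, 0.14642139, 0.24883595, 0.81590466])}
top {'vertical_fov': 57.95467039321198, 'cx': 319.44197973270286, 'cy': 199.69537497763915, 'position': array([3.71585677e-01, 8.24751721e-04, 1.28061589e+00]), 'attitude': array([ 0.70976345,  0.05424531, -0.05230666, -0.70039797])}
wrist {'vertical_fov': 69.53771111001, 'cx': 318.1849346062128, 'cy': 200.46258253220222, 'position': array([ 0.08224781, -0.59998529,  0.37279215]), 'attitude': array([ 0.60237046, -0.08846272, -0.11722588,  0.78459051])}
```

View pics/scene0.png

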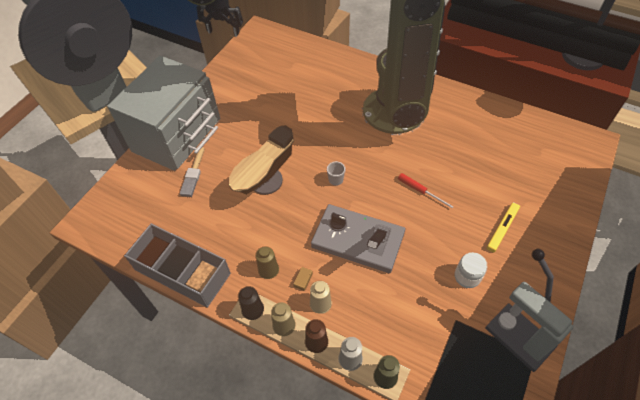

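View pics/top0.png

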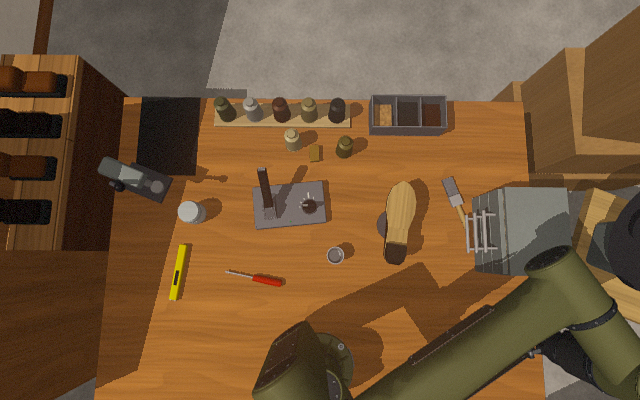

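View pics/wrist0.png

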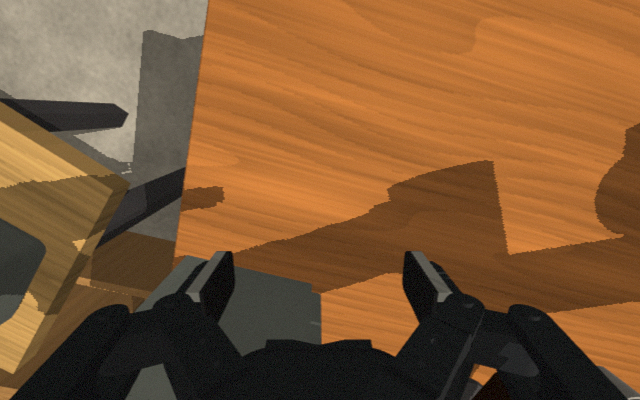

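```bash
cat > h.py <<'E'
import numpy as np,cv2
from scipy.spatial.transform import Rotation as R
from cell import env,camera,camera_info
def Rq(q): return R.from_quat([q[1],q[2],q[3],q[0]])
def ray(ci,u,v):
    f=200/np.tan(np.radians(ci["vertical_fov"]/2))
    d=np.array([(u-ci["cx"])/f,-(v-ci["cy"])/f,-1])
    return np.array(ci["position"]),Rq(ci["attitude"]).apply(d/np.linalg.norm(d))
def onz(ci,u,v,z):
    p,d=ray(ci,u,v); return p+d*(z-p[2])/d[2]
def proj(ci,P):
    f=200/np.tan(np.radians(ci["vertical_fov"]/2))
    c=Rq(ci["attitude"]).inv().apply(np.atleast_2d(P)-ci["position"])
    return np.c_[ci["cx"]+f*c[:,0]/-c[:,2],ci["cy"]-f*c[:,1]/-c[:,2]]
def tri(obs):
    A=np.zeros((3,3));b=np.zeros(3)
    for ci,u,v in obs:
        p,d=ray(ci,u,v);M=np.eye(3)-np.outer(d,d);A+=M;b+=M@p
    return np.linalg.solve(A,b)
def crop(img,x0,y0,x1,y1,s,name):
    cv2.imwrite(name,cv2.resize(img[y0:y1,x0:x1],None,fx=s,fy=s,interpolation=cv2.INTER_CUBIC))
E
python3 - <<'E'
from h import *
t=cv2.imread("pics/top0.png");s=cv2.imread("pics/scene0.png")
crop(t,240,155,340,240,7,"pics/tdock.png")
crop(s,300,195,415,280,6,"pics/sdock.png")
crop(t,370,165,440,275,5,"pics/tshoe.png")
crop(s,220,115,310,200,6,"pics/sshoe.png")
E
```

```text
(no output)
```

View pics/tdock.png

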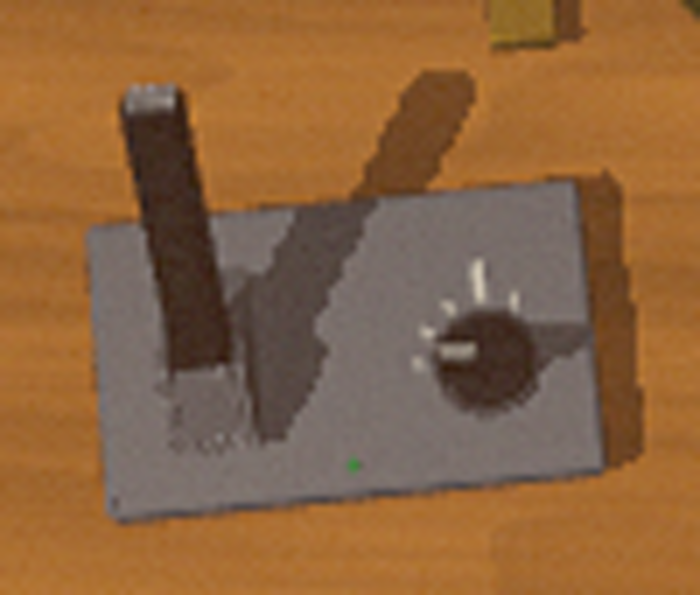

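View pics/sdock.png

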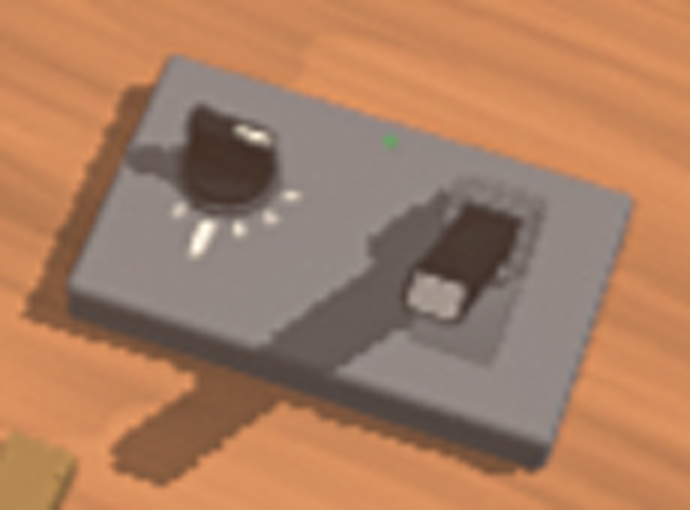

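View pics/tshoe.png

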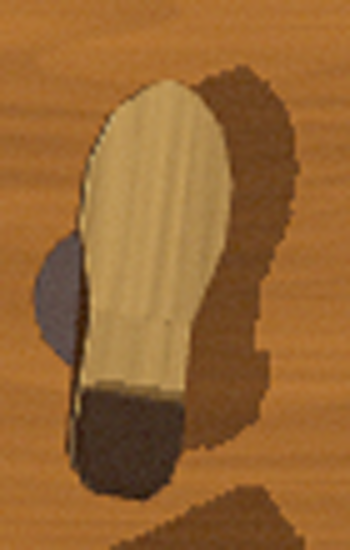

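View pics/sshoe.png

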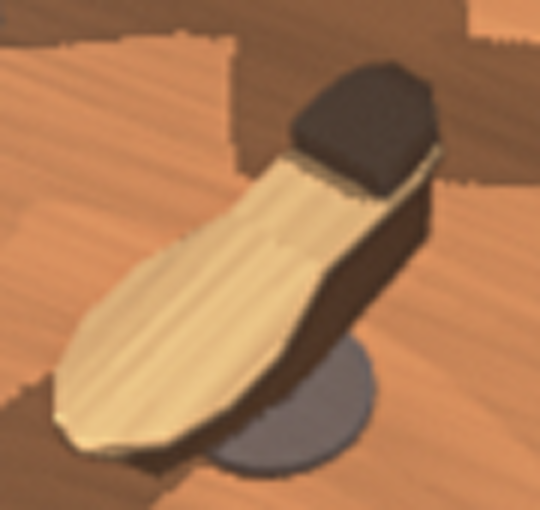

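```bash
python3 - <<'E'
from h import *
t=camera_info("top");s=camera_info("scene")
T=lambda X,Y,x0=240,y0=155,k=7:(x0+(X+.5)/k-.5,y0+(Y+.5)/k-.5)
S=lambda X,Y:T(X,Y,300,195,6)
print("top corners z.034")
c=[onz(t,*T(*p),.034) for p in [(90,228),(575,182),(603,468),(116,515)]]
print(np.round(c,4)); print(np.mean(c,0))
for a,b in ((0,1),(1,2),(2,3),(3,0)): print(np.linalg.norm(c[a]-c[b]), np.degrees(np.arctan2(*(c[a]-c[b])[1::-1])))
print("scene corners")
d=[onz(s,*S(*p),.034) for p in [(547,447),(70,290),(175,57),(632,202)]]
print(np.round(d,4)); print(np.mean(d,0))
for a,b in ((0,1),(1,2),(2,3),(3,0)): print(np.linalg.norm(d[a]-d[b]), np.degrees(np.arctan2(*(d[a]-d[b])[1::-1])))
# lamp tip
tip=tri([(t,*T(151,98)),(s,*S(436,297))]);print("tip",tip)
# pointer ends z=.078
for ci,f,ps in ((t,T,[(442,352),(473,351)]),(s,S,[(238,128),(267,139)])):
    print([np.round(onz(ci,*f(*p),.078),4) for p in ps])
# long mark on dock z .034
for ci,f,ps in ((t,T,[(476,262),(481,300)]),(s,S,[(208,222),(195,252)])):
    print("mark",[np.round(onz(ci,*f(*p),.034),4) for p in ps])
# shoe: top
U=lambda X,Y:T(X,Y,370,165,5);V=lambda X,Y:T(X,Y,220,115,6)
print("shoe top: toe, left max, right max", [np.round(onz(t,*U(*p),.118),4) for p in [(168,80),(82,200),(232,185),(85,385),(186,393)]], "heelrear",np.round(onz(t,*U(127,498),.14),4))
print("shoe scn", [np.round(onz(s,*V(*p),.118),4) for p in [(70,440),(60,400),(290,340),(130,275),(285,155)]], "heelrear",np.round(onz(s,*V(405,65),.14),4))
E
```

```text
top corners z.034
[[ 0.6025  0.2414  0.034 ]
 [ 0.6292 -0.0016  0.034 ]
 [ 0.4853 -0.0172  0.034 ]
 [ 0.4589  0.2226  0.034 ]]
[0.54395888 0.11132518 0.034     ]
0.24442089951458715 96.27182391619336
0.14479322101914066 6.198868111829442
0.24127712142757857 -83.71644121283984
0.14487275028026553 -172.55767440104628
scene corners
[[ 0.607   0.2459  0.034 ]
 [ 0.6341  0.0038  0.034 ]
 [ 0.4889 -0.0124  0.034 ]
 [ 0.4637  0.2307  0.034 ]]
[0.54843274 0.11699696 0.034     ]
0.24363831210165504 96.37498292697005
0.14608442295384366 6.362986209162073
0.24440996150225647 -84.07648822866919
0.14416076290443552 -173.94084700290972
tip [0.63453257 0.18943683 0.17948099]
[array([0.5361, 0.0613, 0.078 ]), array([0.5367, 0.0465, 0.078 ])]
[array([0.5379, 0.0477, 0.078 ]), array([0.5372, 0.0632, 0.078 ])]
mark [array([0.5877, 0.0475, 0.034 ]), array([0.5685, 0.0446, 0.034 ])]
mark [array([0.5692, 0.047 , 0.034 ]), array([0.5874, 0.0489, 0.034 ])]
shoe top: toe, left max, right max [array([ 0.6152, -0.2687,  0.118 ]), array([ 0.535 , -0.2112,  0.118 ]), array([ 0.5461, -0.3089,  0.118 ]), array([ 0.4155, -0.2114,  0.118 ]), array([ 0.4113, -0.2759,  0.118 ])] heelrear [ 0.3452 -0.2325  0.14  ]
shoe scn [array([ 0.6166, -0.2709,  0.118 ]), array([ 0.5983, -0.2888,  0.118 ]), array([ 0.5146, -0.2054,  0.118 ]), array([ 0.5155, -0.3004,  0.118 ]), array([ 0.4105, -0.2707,  0.118 ])] heelrear [ 0.3437 -0.234   0.14  ]
```

```bash
cat >> h.py <<'E'
def cur():
    o=env.get_obs(); return np.array(o["ee_pos"]),Rq(o["ee_rot"])
def down(yaw):
    "tool down with tool y axis at yaw deg"
    y=np.array([np.cos(np.radians(yaw)),np.sin(np.radians(yaw)),0]);z=np.array([0,0,-1.]);return R.from_matrix(np.c_[np.cross(y,z),y,z])
def plan(p1,r1,n=None,p0=None,r0=None):
    if p0 is None:p0,r0=cur()
    if r1 is None:r1=r0
    p1=np.array(p1);w=(r0.inv()*r1).as_rotvec(degrees=True);L=np.linalg.norm(p1-p0)
    m=int(np.ceil(max(L/.035,np.linalg.norm(w)/6.5,1)))
    n=n or m
    print("n",n,"min",m,"dist",L.round(4),"rotvec",w.round(2),"shift cm in tool now",(r0.inv().apply(p1-p0)*100).round(2))
    for i in range(n):
        ri=r0*R.from_rotvec(w*i/n,degrees=True)
        print(np.round(w/n,1).tolist(),np.round(ri.inv().apply((p1-p0)/n)*100,2).tolist())
E
python3 - <<'E'
from h import *
p,r=cur()
print(r.as_matrix().round(3))
a=np.array([.26,-.30,.28]);plan(a,None)
plan([.5375,.042,.25],down(182.3),22,a,r)
E
```

```text
[[-0.966 -0.259 -0.   ]
 [-0.259  0.966  0.001]
 [ 0.     0.001 -1.   ]]
n 9 min 9 dist 0.3023 rotvec [0. 0. 0.] shift cm in tool now [-17.34  24.27  -4.92]
[0.0, 0.0, 0.0] [-1.93, 2.7, -0.55]
[0.0, 0.0, 0.0] [-1.93, 2.7, -0.55]
[0.0, 0.0, 0.0] [-1.93, 2.7, -0.55]
[0.0, 0.0, 0.0] [-1.93, 2.7, -0.55]
[0.0, 0.0, 0.0] [-1.93, 2.7, -0.55]
[0.0, 0.0, 0.0] [-1.93, 2.7, -0.55]
[0.0, 0.0, 0.0] [-1.93, 2.7, -0.55]
[0.0, 0.0, 0.0] [-1.93, 2.7, -0.55]
[0.0, 0.0, 0.0] [-1.93, 2.7, -0.55]
n 22 min 13 dist 0.4414 rotvec [ 7.00e-02  5.00e-02 -7.73e+01] shift cm in tool now [-35.66  25.85   3.03]
[0.0, 0.0, -3.5] [-1.62, 1.17, 0.14]
[0.0, 0.0, -3.5] [-1.69, 1.07, 0.14]
[0.0, 0.0, -3.5] [-1.75, 0.97, 0.14]
[0.0, 0.0, -3.5] [-1.81, 0.86, 0.14]
[0.0, 0.0, -3.5] [-1.86, 0.75, 0.14]
[0.0, 0.0, -3.5] [-1.9, 0.63, 0.14]
[0.0, 0.0, -3.5] [-1.93, 0.51, 0.14]
[0.0, 0.0, -3.5] [-1.96, 0.39, 0.14]
[0.0, 0.0, -3.5] [-1.98, 0.27, 0.14]
[0.0, 0.0, -3.5] [-2.0, 0.15, 0.14]
[0.0, 0.0, -3.5] [-2.0, 0.03, 0.14]
[0.0, 0.0, -3.5] [-2.0, -0.09, 0.14]
[0.0, 0.0, -3.5] [-1.99, -0.22, 0.14]
[0.0, 0.0, -3.5] [-1.97, -0.34, 0.14]
[0.0, 0.0, -3.5] [-1.95, -0.46, 0.14]
[0.0, 0.0, -3.5] [-1.92, -0.58, 0.14]
[0.0, 0.0, -3.5] [-1.88, -0.69, 0.14]
[0.0, 0.0, -3.5] [-1.83, -0.81, 0.14]
[0.0, 0.0, -3.5] [-1.78, -0.92, 0.14]
[0.0, 0.0, -3.5] [-1.72, -1.03, 0.14]
[0.0, 0.0, -3.5] [-1.65, -1.13, 0.14]
[0.0, 0.0, -3.5] [-1.58, -1.23, 0.14]
```

Call:
drive_tool([
  [0,0,0,-1,1.5,-0.6,100],
  [0,0,0,-2,2.8,-0.6,100],
  [0,0,0,-2,2.8,-0.6,100],
  [0,0,0,-2,2.8,-0.6,100],
  [0,0,0,-2,2.8,-0.6,100],
  [0,0,0,-2,2.8,-0.6,100],
  [0,0,0,-2,2.8,-0.6,100],
  [0,0,0,-2,2.8,-0.6,100],
  [0,0,0,-2,2.8,-0.6,100],
  [0,0,0,-1,1.5,0,100],
])

```text
clock: 0.98
ee_pos: [0.2641, -0.2775, 0.2806]
ee_rot: [-0.002, -0.126, 0.992, 0.007]
ft_force: [0.1, 0.2, 1.0]
width: 0.085
```

Call:
drive_tool([
  [0,0,-3.5,-1.5,1,0,100],
  [0,0,-4.5,-1.9,1.1,0.1,100],
  [0,0,-4.5,-1.9,1,0.1,100],
  [0,0,-4.5,-2,0.9,0.1,100],
  [0,0,-4.5,-2,0.8,0.1,100],
  [0,0,-4.5,-2,0.6,0.1,100],
  [0,0,-4.5,-2.1,0.5,0.1,100],
  [0,0,-4.5,-2.1,0.4,0.1,100],
  [0,0,-4.5,-2.1,0.2,0.1,100],
  [0,0,-4.5,-2.1,0,0.1,100],
  [0,0,-4.5,-2,-0.2,0.1,100],
  [0,0,-4.5,-2,-0.4,0.1,100],
  [0,0,-4.5,-2,-0.6,0.1,100],
  [0,0,-4.5,-2,-0.8,0.1,100],
  [0,0,-4.5,-1.9,-1,0.1,100],
  [0,0,-4.5,-1.8,-1.1,0.1,100],
  [0,0,-4,-1.6,-1.1,0.1,100],
  [0,0,-2,-1,-0.8,0,100],
  [0,0,0,0,0,0,100],
])

```text
clock: 2.57
ee_pos: [0.4911, 0.0402, 0.2662]
ee_rot: [-0.004, 0.742, -0.67, -0.006]
ft_force: [-0.8, 0.1, -0.8]
width: 0.0854
```

```bash
python3 - <<'E'
from h import *
import pickle
print(env.get_obs()["joints"])
ci=camera_info("wrist");im=camera("wrist");cv2.imwrite("pics/w1.png",im[:,:,::-1]);pickle.dump(ci,open("w1.pkl","wb"))
print(ci); plan([.5375,.042,.25],down(182.3))
E
```

```text
[ 0.48126908 -0.23838613 -0.10529484 -0.01386382 -1.69969141 -0.38077398]
{'vertical_fov': 69.53771111001, 'cx': 318.1849346062128, 'cy': 200.46258253220222, 'position': array([ 0.49788918, -0.03713948,  0.40752235]), 'attitude': array([-0.05021376,  0.00925596, -0.15471853,  0.98663827])}
n 2 min 2 dist 0.0497 rotvec [0.1  0.81 3.45] shift cm in tool now [ 0.24 -4.69  1.62]
[0.1, 0.4, 1.7] [0.12, -2.35, 0.81]
[0.1, 0.4, 1.7] [0.05, -2.35, 0.81]
```

View pics/w1.png

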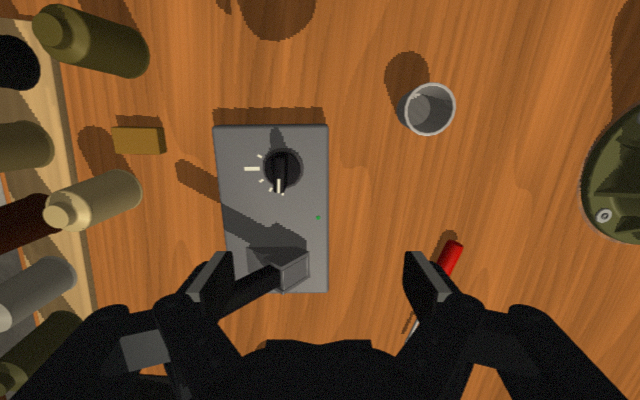

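```bash
python3 - <<'E'
from h import *
im=cv2.imread("pics/w1.png");crop(im,205,115,340,300,4,"pics/w1c.png")
E
```

```text
(no output)
```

View pics/w1c.png

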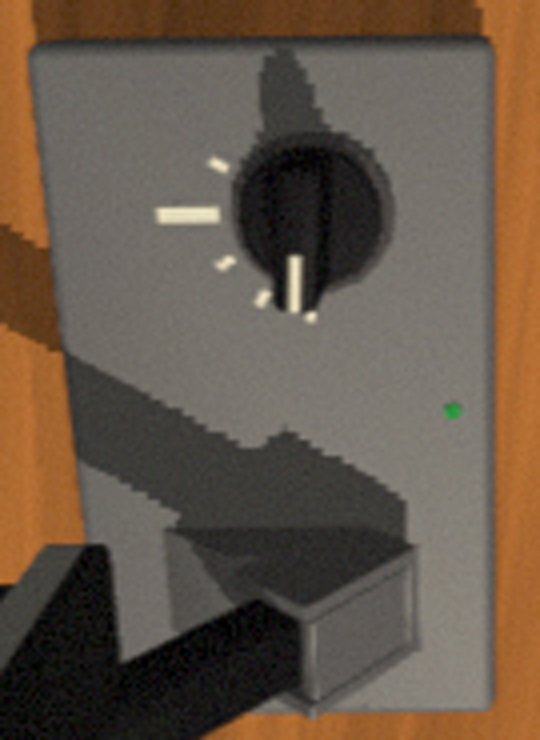

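```bash
python3 - <<'E'
from h import *
import pickle
ci=pickle.load(open("w1.pkl","rb"))
T=lambda X,Y:(205+(X+.5)/4-.5,115+(Y+.5)/4-.5)
f=lambda X,Y,z:onz(ci,*T(X,Y),z).round(4)
print("pointer",f(294,256,.078),f(295,312,.078))
print("disc c",f(313,212,.046), "edges",f(235,212,.046),f(393,212,.046))
print("mark",f(157,215,.034),f(220,215,.034))
print("corners",f(32,45,.034),f(492,45,.034),f(492,708,.034))
print("mouth corners",f(305,612,.08),f(415,548,.08))
t=camera_info("top");s=camera_info("scene")
# predicted pixel check for hypothesised dock
yaw=np.radians(6.3);c=np.array([.546,.114,0]);Rz=R.from_euler("z",yaw)
pts={"tip":[.003+.145*.643,.065,.187],"dial":[-.015,-.07,.078],"longmark_o":[0.036,-.07,.034]}
E
```

```text
pointer [0.5357 0.0462 0.078 ] [0.5343 0.0633 0.078 ]
disc c [0.5342 0.0394 0.046 ] edges [0.5588 0.0419 0.046 ] [0.5089 0.0368 0.046 ]
mark [0.5863 0.0481 0.034 ] [0.5657 0.046  0.034 ]
corners [ 0.6266 -0.0022  0.034 ] [ 0.4829 -0.0169  0.034 ] [0.4556 0.2253 0.034 ]
mouth corners [0.5249 0.163  0.08  ] [0.4917 0.1365 0.08  ]
```

```bash
python3 - <<'E'
from h import *
plan([.536,.041,.12],down(182),6)
E
```

```text
n 6 min 5 dist 0.1532 rotvec [0.1  0.81 3.75] shift cm in tool now [ 0.51 -4.55 14.62]
[0.0, 0.1, 0.6] [0.09, -0.76, 2.44]
[0.0, 0.1, 0.6] [0.07, -0.76, 2.44]
[0.0, 0.1, 0.6] [0.06, -0.76, 2.44]
[0.0, 0.1, 0.6] [0.04, -0.76, 2.44]
[0.0, 0.1, 0.6] [0.03, -0.76, 2.44]
[0.0, 0.1, 0.6] [0.02, -0.76, 2.44]
```

Call:
drive_tool([
  [0,0.2,0.7,0.1,-1,1.5,100],
  [0,0.2,0.7,0.1,-1,2.4,100],
  [0,0.2,0.7,0.1,-1,2.4,100],
  [0,0.2,0.7,0,-1,2.4,100],
  [0,0.1,0.7,0,-0.7,2.4,100],
  [0,0,0.4,0,0,2,100],
  [0,0,0,0,0,0.8,100],
  [0,0,0,0,0,0,100],
])

```text
clock: 3.28
ee_pos: [0.5388, 0.0354, 0.1266]
ee_rot: [-0.002, 0.712, -0.702, 0.002]
ft_force: [-1.0, 0.7, -0.2]
width: 0.0857
```

```bash
python3 - <<'E'
from h import *
import pickle
plan([.536,.041,.12],down(182),1)
ci=camera_info("wrist");im=camera("wrist");crop(im[:,:,::-1],130,140,510,400,2,"pics/w2.png");cv2.imwrite("pics/w2f.png",im[:,:,::-1]);pickle.dump(ci,open("w2.pkl","wb"))
E
```

```text
n 1 min 1 dist 0.0091 rotvec [-0.33 -0.06 -1.19] shift cm in tool now [-0.56  0.27  0.66]
[-0.3, -0.1, -1.2] [-0.56, 0.27, 0.66]
```

View pics/w2.png

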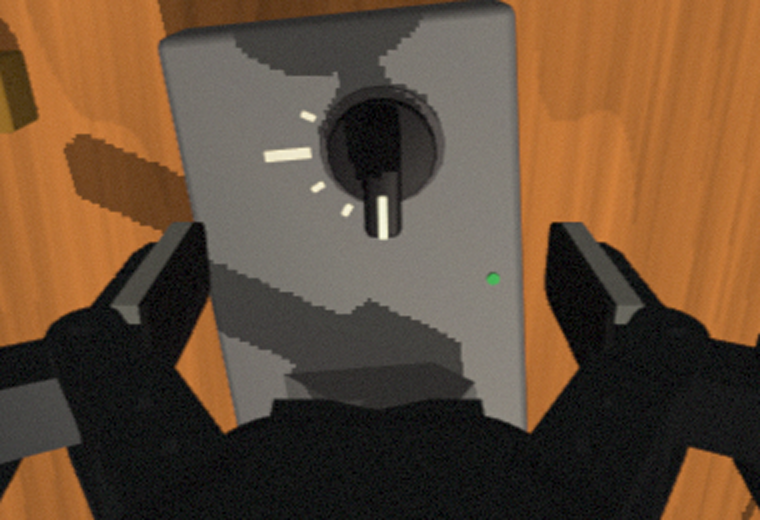

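```bash
python3 - <<'E'
from h import *
import pickle
ci=pickle.load(open("w2.pkl","rb"))
T=lambda X,Y:(130+(X+.5)/2-.5,140+(Y+.5)/2-.5)
f=lambda X,Y,z:onz(ci,*T(X,Y),z).round(4)
print("pointer",f(383,197,.078),f(383,238,.078),"disc",f(381,145,.046))
print("mark",f(264,156,.034),f(311,153,.034))
E
```

```text
pointer [0.5352 0.0466 0.078 ] [0.5349 0.0631 0.078 ] disc [0.536  0.0379 0.046 ]
mark [0.5867 0.048  0.034 ] [0.5662 0.0463 0.034 ]
```

Call:
drive_tool([
  [-0.2,0,-0.6,-0.3,0.15,1.2,100],
  [-0.1,0,-0.4,-0.2,0.15,2,100],
  [0,0,-0.2,0,0,2,100],
  [0,0,0,0,0,1.5,100],
  [0,0,0,0,0,0.4,100],
  [0,0,0,0,0,0,100],
])

```text
clock: 3.83
ee_pos: [0.5399, 0.0417, 0.0626]
ee_rot: [-0.007, 0.72, -0.694, 0.004]
ft_force: [-0.3, -0.8, 0.7]
width: 0.0858
```

```bash
python3 - <<'E'
from h import *
plan([.5357,.0405,.053],down(182),1)
E
```

```text
n 1 min 1 dist 0.0105 rotvec [-0.94  0.19  0.16] shift cm in tool now [0.11 0.44 0.95]
[-0.9, 0.2, 0.2] [0.11, 0.44, 0.95]
```

Call:
drive_tool([
  [-0.5,0.1,0.1,0.05,0.3,0.6,100],
  [-0.4,0.1,0.1,0.05,0.2,0.4,100],
  [0,0,0,0,0,0,100],
])

```text
clock: 4.08
ee_pos: [0.5362, 0.0411, 0.0552]
ee_rot: [-0.002, 0.719, -0.695, 0.001]
ft_force: [-0.0, 0.3, -0.4]
width: 0.0855
```

```bash
python3 - <<'E'
from h import *
plan([.5357,.0405,.053],down(182),1)
E
```

```text
n 1 min 1 dist 0.0023 rotvec [-0.23  0.04 -0.02] shift cm in tool now [0.06 0.05 0.22]
[-0.2, 0.0, -0.0] [0.06, 0.05, 0.22]
```

Call:
drive_tool([
  [-0.2,0,0,0.05,0.05,0.1,50],
  [0,0,0,0,0,0,20],
  [0,0,0,0,0,0,10],
  [0,0,0,0,0,0,0],
  [0,0,0,0,0,0,0],
  [0,0,0,0,0,0,0],
  [0,0,0,0,0,0,0],
  [0,0,0,0,0,0,0],
])

```text
clock: 4.75
ee_pos: [0.5374, 0.0408, 0.0569]
ee_rot: [-0.002, 0.719, -0.695, 0.001]
ft_force: [0.4, -0.0, 0.4]
width: 0.0125
```

Call:
drive_tool([
  [0,0,3,0,0,0,0],
  [0,0,5,0,0,0,0],
  [0,0,5,0,0,0,0],
  [0,0,5,0,0,0,0],
  [0,0,5,0,0,0,0],
  [0,0,5,0,0,0,0],
  [0,0,5,0,0,0,0],
  [0,0,5,0,0,0,0],
  [0,0,5,0,0,0,0],
  [0,0,0,0,0,0,0],
])

```text
clock: 5.58
ee_pos: [0.5356, 0.0416, 0.0569]
ee_rot: [0.001, -0.398, 0.917, 0.001]
ft_force: [-0.1, -1.0, 0.0]
width: 0.013
```

```bash
python3 - <<'E'
from h import *
print(env.get_obs()["joints"],env.get_obs()["wrist_torque"])
plan([.5357,.0405,.055],down(96.1),1)
E
```

```text
[ 0.45062097 -0.07809532 -0.35087599 -0.0019031  -1.29638543 -1.20130684] [-0.14792915 -0.21375375  0.01329751]
n 1 min 7 dist 0.0022 rotvec [ 0.11  0.1  40.86] shift cm in tool now [ 0.07 -0.08  0.19]
[0.1, 0.1, 40.9] [0.07, -0.08, 0.19]
```

Call:
drive_tool([
  [0,0,5,0,0,0,0],
  [0,0,5,0,0,0,0],
  [0,0,5,0,0,0,0],
  [0,0,5,0,0,0,0],
  [0,0,5,0,0,0,0],
  [0,0,5,0,0,0,0],
  [0,0,5,0,0,0,0],
  [0,0,3,0,0,0,0],
  [0,0,0,0,0,0,0],
  [0,0,0,0,0,0,0],
])

```text
clock: 6.42
ee_pos: [0.5349, 0.043, 0.0568]
ee_rot: [-0.0, -0.077, 0.997, 0.002]
ft_force: [0.5, -0.2, 0.1]
width: 0.0126
```

```bash
python3 - <<'E'
from h import *
import pickle
print(env.get_obs()["joints"],env.get_obs()["wrist_torque"])
plan([.5357,.0405,.055],down(96.1),1)
ci=camera_info("wrist");im=camera("wrist");cv2.imwrite("pics/w3.png",im[:,:,::-1])
E
```

```text
[ 0.45212691 -0.07879174 -0.35069246 -0.00442519 -1.29744857 -1.86729849] [ 0.00606955 -0.05312619 -0.12058729]
n 1 min 1 dist 0.0032 rotvec [0.26 0.   2.75] shift cm in tool now [-0.04 -0.26  0.18]
[0.3, 0.0, 2.7] [-0.04, -0.26, 0.18]
```

View pics/w3.png

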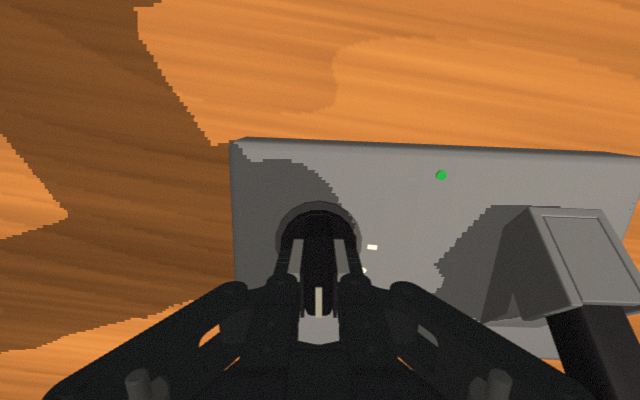

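Call:
drive_tool([
  [0,0,1.5,0,0,0,0],
  [0,0,1.3,0,0,0,0],
  [0,0,0,0,0,0,0],
  [0,0,0,0,0,0,50],
  [0,0,0,0,0,0,80],
  [0,0,0,0,0,0,100],
  [0,0,0,0,0,0,100],
  [0,0,0,0,0,-1.5,100],
  [0,0,0,0,0,-3,100],
  [0,0,0,0,0,-3.5,100],
  [0,0,0,0,0,-3.5,100],
  [0,0,0,0,0,-2,100],
  [0,0,0,0,0,0,100],
])

```text
clock: 7.55
ee_pos: [0.5331, 0.041, 0.1948]
ee_rot: [-0.004, -0.054, 0.999, 0.001]
ft_force: [0.2, -0.3, 0.1]
width: 0.0855
```

```bash
python3 - <<'E'
from h import *
import pickle
print(env.get_obs()["joints"])
ci=camera_info("wrist");im=camera("wrist");cv2.imwrite("pics/w4.png",im[:,:,::-1]);pickle.dump(ci,open("w4.pkl","wb"))
E
```

```text
[ 0.4500153  -0.12893521 -0.14356141 -0.00437043 -1.56208195 -1.91347822]
```

View pics/w4.png

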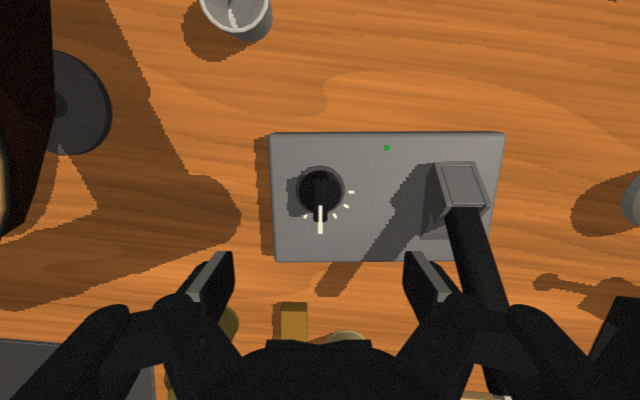

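```bash
python3 - <<'E'
from h import *
import pickle
im=cv2.imread("pics/w4.png");crop(im,415,145,530,400,3,"pics/w4c.png")
crop(im,285,160,365,250,6,"pics/w4d.png")
E
```

```text
(no output)
```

View pics/w4c.png

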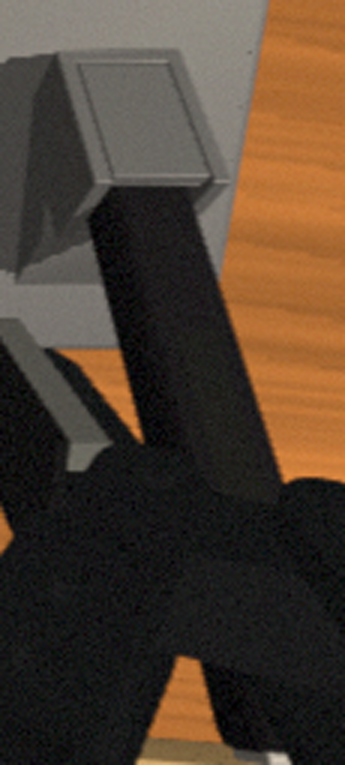

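View pics/w4d.png

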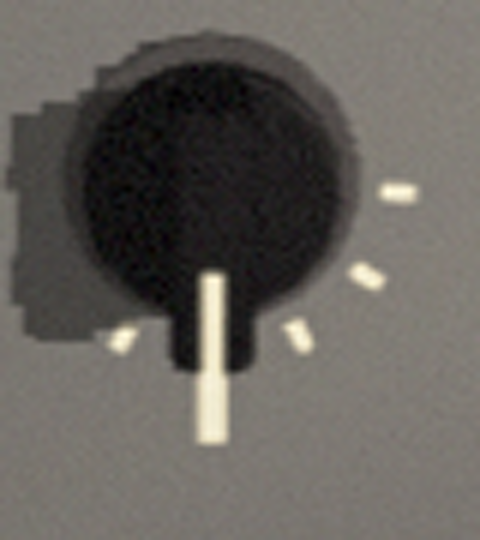

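```bash
python3 - <<'E'
from h import *
import pickle
ci=pickle.load(open("w4.pkl","rb"))
T=lambda X,Y:(415+(X+.5)/3-.5,145+(Y+.5)/3-.5)
A=onz(ci,*T(97,183),.088);B=onz(ci,*T(227,182),.088);print(A,B,np.linalg.norm(A-B))
yaw=np.arctan2(-(B-A)[0],(B-A)[1]);print("yaw",np.degrees(yaw))
Rz=R.from_euler("z",6.1,degrees=True)
mouth=(A+B)/2-.0185*Rz.apply([-.766,0,.643]);print("mouth",mouth)
c=np.array([.5435,.1125,0]);print("mouth y by dock", c+Rz.apply([0,.065,.076]))
a=Rz.apply([.643,0,.766]);t=camera_info("top");s=camera_info("scene")
for m in (mouth,):
  print("tip",m+.145*a,"px top",proj(t,m+.145*a),"meas",(261.1,168.6),"px scene",proj(s,m+.145*a),"meas",(372.3,244.1))
E
```

```text
[0.524798   0.15720606 0.088     ] [0.52029965 0.19639007 0.088     ] 0.03944136484623312
yaw 6.548928919476237
mouth [0.53663959 0.17830393 0.0761045 ]
mouth y by dock [0.53659284 0.17713197 0.076     ]
tip [0.62934669 0.18821147 0.1871745 ] px top [[260.7746207  169.74102412]] meas (261.1, 168.6) px scene [[372.44617504 240.8919593 ]] meas (372.3, 244.1)
```

```bash
cat >> h.py <<'E'
Rz=R.from_euler("z",6.3,degrees=True)
mouth=np.array([.537,.178,.076])
ax=Rz.apply([.643,0,.766]);ty=Rz.apply([0,1,0]);tz=Rz.apply([.766,0,-.643])
Rg=R.from_matrix(np.c_[np.cross(ty,tz),ty,tz])
G=mouth+.05*ax
E
python3 - <<'E'
from h import *
print(G,G+.019*tz)
plan(G+.019*tz-.10*tz,Rg,12)
E
```

```text
[0.56895584 0.18152796 0.1143    ] [0.58342195 0.18312503 0.102083  ]
n 12 min 8 dist 0.1387 rotvec [  0.06 -50.47  -0.21] shift cm in tool now [ 1.08 13.55  2.72]
[0.0, -4.2, -0.0] [0.09, 1.13, 0.23]
[0.0, -4.2, -0.0] [0.11, 1.13, 0.22]
[0.0, -4.2, -0.0] [0.12, 1.13, 0.21]
[0.0, -4.2, -0.0] [0.14, 1.13, 0.2]
[0.0, -4.2, -0.0] [0.15, 1.13, 0.19]
[0.0, -4.2, -0.0] [0.16, 1.13, 0.18]
[0.0, -4.2, -0.0] [0.18, 1.13, 0.17]
[0.0, -4.2, -0.0] [0.19, 1.13, 0.15]
[0.0, -4.2, -0.0] [0.2, 1.13, 0.14]
[0.0, -4.2, -0.0] [0.21, 1.13, 0.12]
[0.0, -4.2, -0.0] [0.22, 1.13, 0.11]
[0.0, -4.2, -0.0] [0.22, 1.13, 0.09]
```

Call:
drive_tool([
  [0,-3,0,0.3,0.8,0,100],
  [0,-4.5,0,0.5,1.1,0,100],
  [0,-4.5,0,0.4,1.2,0,100],
  [0,-4.5,0,0.3,1.2,0.1,100],
  [0,-4.5,0,0.1,1.2,0.2,100],
  [0,-4.5,0,0.1,1.2,0.2,100],
  [0,-4.5,0,0.1,1.2,0.2,100],
  [0,-4.5,0,0.1,1.2,0.2,100],
  [0,-4.5,0,0.1,1.2,0.2,100],
  [0,-4.5,0,0.1,1.2,0.1,100],
  [0,-4,0,0.1,1,0.1,100],
  [0,-1,0,0,0.4,0,100],
  [0,0,0,0,0,0,100],
])

```text
clock: 8.68
ee_pos: [0.5206, 0.1886, 0.199]
ee_rot: [0.411, -0.047, 0.91, 0.036]
ft_force: [-0.2, -0.7, -0.9]
width: 0.0854
```

```bash
python3 - <<'E'
from h import *
import pickle
print(env.get_obs()["joints"])
plan(G+.019*tz-.10*tz,Rg,1)
ci=camera_info("wrist");im=camera("wrist");cv2.imwrite("pics/w5.png",im[:,:,::-1]);pickle.dump(ci,open("w5.pkl","wb"))
cv2.imwrite("pics/s5.png",camera("scene")[:,:,::-1])
E
```

```text
[ 0.98175847 -0.8377393  -1.08272793  0.82488443 -0.8702869  -2.85362371]
n 1 min 2 dist 0.0378 rotvec [ 1.2  -1.29 -0.99] shift cm in tool now [ 3.4  -1.31  1.02]
[1.2, -1.3, -1.0] [3.4, -1.31, 1.02]
```

View pics/w5.png

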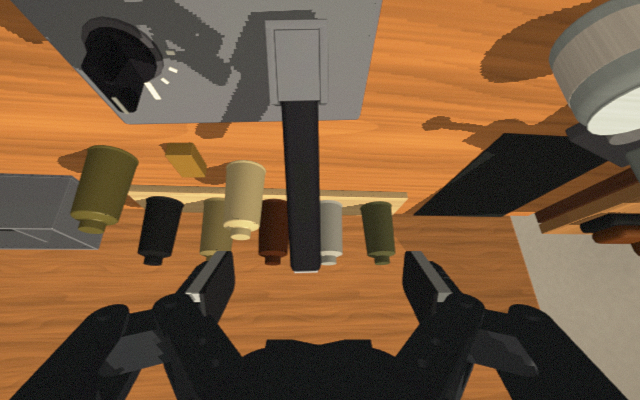

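View pics/s5.png

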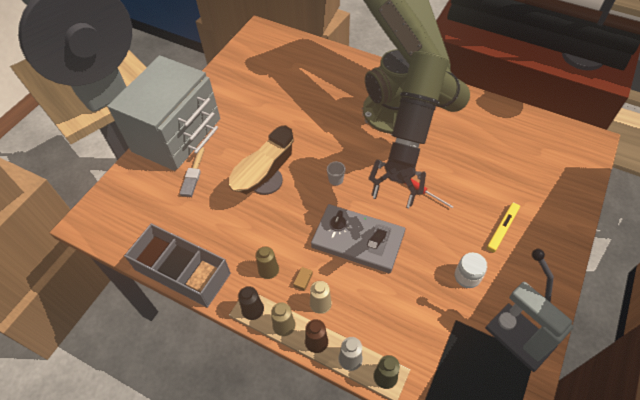

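```bash
cat > kin.py <<'E'
from h import *
from scipy.optimize import least_squares
import json
o=env.get_obs()
S=[([-0.97528,.04081,.08376,-.00046,-1.6155,-.33368],[.15528,-.5792,.23025],[-1.87e-4,-.130555,.99144,.00089]),
([0.48126908,-0.23838613,-0.10529484,-0.01386382,-1.69969141,-0.38077398],[.4911,.0402,.2662],[-.004,.742,-.67,-.006]),
([ 0.45062097,-0.07809532,-0.35087599,-0.0019031,-1.29638543,-1.20130684],[.5356,.0416,.0569],[.001,-.398,.917,.001]),
([ 0.4500153,-0.12893521,-0.14356141,-0.00437043,-1.56208195,-1.91347822],[.5331,.041,.1948],[-.004,-.054,.999,.001]),
([ 0.98175847,-0.8377393,-1.08272793,0.82488443,-0.8702869,-2.85362371],[.5206,.1886,.199],[.411,-.047,.91,.036])]
E_=R.from_euler
def fk(q,P,s4,s6):
    a,h,L2,e,L3,d,T,dy,off=P
    B=E_("z",q[0]);A=B*E_("y",q[1]);F=B*E_("y",q[1]-q[2])
    W=B.apply([a,d,h])+A.apply([0,0,L2])+F.apply([L3,0,e])
    O=F*E_("x",s4*q[3])*E_("y",-q[4])   # x = tool direction
    p=W+O.apply([T,0,0])
    # tool frame: z = O x
    M=O*R.from_matrix(np.array([[0,0,1],[0,1,0],[-1,0,0]]).astype(float))*E_("z",s6*q[5]+off)
    return p,M
def fit():
    best=None
    for s4 in(1,-1):
        for s6 in(1,-1):
            def res(P):
                r=[]
                for q,p,w in S:
                    pp,M=fk(q,P,s4,s6);r+=list((pp-p)*100);r+=list((M.inv()*Rq(w)).as_rotvec()*10)
                r+=list((np.array(P)[:7]-[0,.3,.4,0,.4,-.2,.25])*.02)
                return r
            for off in(0,1.57,3.14,-1.57):
                s=least_squares(res,[0,.3,.4,0,.4,-.2,.25,0,off])
                if best is None or s.cost<best[0]:best=(s.cost,s.x,s4,s6,res(s.x))
    return best
_,P,s4,s6,_r=fit()
LIM=np.array([[-2.56,2.56],[-1.29,2.01],[-1.08,1.49],[-3.29,1.98],[-2.81,-.18],[-2.99,2.99]])
def ik(p,M,seeds=60):
    rng=np.random.default_rng(0);sols=[]
    qc=np.array(env.get_obs()["joints"])
    for i in range(seeds):
        q0=qc if i==0 else rng.uniform(LIM[:,0],LIM[:,1])
        f=lambda q:np.r_[(fk(q,P,s4,s6)[0]-p)*10,(fk(q,P,s4,s6)[1].inv()*M).as_rotvec()]
        s=least_squares(f,np.clip(q0,LIM[:,0]+.01,LIM[:,1]-.01),bounds=(LIM[:,0],LIM[:,1]))
        if s.cost<1e-6 and not any(np.abs(s.x-x).max()<.05 for x in sols):sols.append(s.x)
    return sols
def grasp(tilt,flip=False,yaw=6.3,):
    z=E_("z",yaw,degrees=True).apply([np.sin(np.radians(tilt)),0,-np.cos(np.radians(tilt))]);y=E_("z",yaw,degrees=True).apply([0,1,0])*(-1 if flip else 1)
    return R.from_matrix(np.c_[np.cross(y,z),y,z])
E
python3 - <<'E'
from kin import *
print(P.round(4),s4,s6,np.round(_r,2))
for T in (0,15,25,35,50):
  for fl in (0,1):
    M=grasp(T,fl);
    out=[]
    for nm,p in (("grip",G),("out",G+.06*ax),("final",np.array([.505,-.255,.229]))):
        MM=M if nm!="final" else grasp(T-50,fl,-7.6)
        tcp=p+.019*MM.apply([0,0,1])
        print(T,fl,nm,[s.round(2).tolist() for s in ik(tcp,MM,15)])
E
```

```text
Traceback (most recent call last):
NameError: name '_r' is not defined
```

```bash
cat > k2.py <<'E'
import kin
from kin import *
print(P.round(4),s4,s6,np.round(kin._r,2))
for T in (0,15,25,35,50):
  for fl in (0,1):
    M=grasp(T,fl);
    for nm,p in (("grip",G),("out",G+.06*ax),("final",np.array([.505,-.255,.229]))):
        MM=M if nm!="final" else grasp(T-50,fl,-7.6)
        tcp=p+.019*MM.apply([0,0,1])
        print(T,fl,nm,[s.round(2).tolist() for s in ik(tcp,MM,12)])
E
python3 k2.py
```

```text
[ 0.1355  0.2864  0.2411 -0.0352  0.3936 -0.1914  0.2767  0.8526 -1.5708] -1 -1 [-1.1   2.51  0.21 -0.   -0.    0.    1.64  1.31 -0.49 -0.01  0.    0.
 -1.43 -0.15  5.32  0.   -0.    0.01 -0.38  0.34  1.3  -0.    0.01 -0.01
  2.77  0.77 -6.35 -0.01  0.   -0.    0.   -0.   -0.   -0.   -0.    0.
  0.  ]
0 0 grip [[0.64, 0.27, -0.03, 0.0, -1.28, -2.1]]
0 0 out [[0.6, 0.37, 0.22, 0.0, -1.42, -2.06]]
0 0 final [[-0.13, 0.98, 1.0, -0.01, -2.47, -1.58]]
0 1 grip [[0.64, 0.27, -0.03, 0.0, -1.28, 1.05]]
0 1 out [[0.6, 0.37, 0.22, 0.0, -1.42, 1.08]]
0 1 final [[-0.13, 0.98, 1.0, -0.01, -2.47, 1.56]]
15 0 grip [[0.7, 0.01, -0.33, 0.17, -1.02, -2.24]]
15 0 out [[0.66, 0.1, -0.11, 0.15, -1.14, -2.17]]
15 0 final [[-0.12, 0.68, 0.68, -0.01, -2.18, -1.58]]
15 1 grip [[0.7, 0.01, -0.33, 0.17, -1.02, 0.9]]
15 1 out [[0.66, 0.1, -0.11, 0.15, -1.14, 0.97]]
15 1 final [[-0.12, 0.68, 0.68, -0.01, -2.18, 1.56]]
25 0 grip [[0.75, -0.15, -0.53, 0.34, -0.87, -2.39]]
25 0 out [[0.71, -0.06, -0.32, 0.29, -0.97, -2.29]]
25 0 final [[-0.12, 0.49, 0.48, -0.0, -2.0, -1.58]]
25 1 grip [[0.75, -0.15, -0.53, 0.34, -0.87, 0.75]]
25 1 out [[0.71, -0.06, -0.32, 0.29, -0.97, 0.85]]
25 1 final [[-0.12, 0.49, 0.48, -0.0, -2.0, 1.56]]
35 0 grip [[0.81, -0.3, -0.71, 0.57, -0.75, -2.62]]
35 0 out [[0.75, -0.2, -0.51, 0.49, -0.82, -2.47]]
35 0 final [[-0.12, 0.3, 0.29, -0.0, -1.82, -1.58]]
35 1 grip [[0.81, -0.3, -0.71, 0.57, -0.75, 0.52]]
35 1 out [[0.75, -0.2, -0.51, 0.49, -0.82, 0.67]]
35 1 final [[-0.12, 0.3, 0.29, -0.0, -1.82, 1.56]]
50 0 grip []
50 0 out [[0.83, -0.36, -0.76, 0.94, -0.67, -2.9]]
50 0 final [[-0.12, 0.02, 0.0, 0.0, -1.56, -1.58]]
50 1 grip [[0.9, -0.44, -0.96, 1.07, -0.66, 0.03]]
50 1 out [[0.83, -0.36, -0.76, 0.94, -0.67, 0.24]]
50 1 final [[-0.12, 0.02, 0.0, 0.0, -1.56, 1.56]]
```

```bash
sed -i 's/A.apply(\[0,0,L2\])/A.apply([dy,0,L2])/' kin.py; python3 - <<'E'
import kin
print(kin.P.round(4),np.round(kin._r,2)) if 0 else print(kin.P.round(3),[round(float(x),2) for x in kin._r])
E
python3 k2.py
```

```text
[-0.094  0.186  0.227  0.035  0.488 -0.194  0.257  0.141 -1.571] [-1.16, 2.23, -2.4, -0.0, -0.0, 0.0, 1.3, 0.86, 1.64, -0.01, 0.0, 0.0, 0.63, 0.6, 1.2, 0.0, -0.0, 0.01, 0.39, 0.47, 0.56, -0.0, 0.01, -0.01, 0.57, -0.9, -1.01, -0.01, 0.0, -0.0, -0.0, -0.0, -0.0, 0.0, 0.0, 0.0, 0.0]
[-0.0941  0.1862  0.2271  0.0349  0.488  -0.1936  0.2569  0.141  -1.5708] -1 -1 [-1.16  2.23 -2.4  -0.   -0.    0.    1.3   0.86  1.64 -0.01  0.    0.
  0.63  0.6   1.2   0.   -0.    0.01  0.39  0.47  0.56 -0.    0.01 -0.01
  0.57 -0.9  -1.01 -0.01  0.   -0.   -0.   -0.   -0.    0.    0.    0.
  0.  ]
0 0 grip [[0.64, 0.14, -0.01, 0.0, -1.42, -2.1]]
0 0 out [[0.61, 0.36, 0.39, 0.0, -1.6, -2.07]]
0 0 final []
0 1 grip [[0.64, 0.14, -0.01, 0.0, -1.42, 1.04]]
0 1 out [[0.61, 0.36, 0.39, 0.0, -1.6, 1.07]]
0 1 final []
15 0 grip [[0.7, -0.12, -0.36, 0.16, -1.11, -2.22]]
15 0 out [[0.66, 0.02, -0.09, 0.14, -1.24, -2.15]]
15 0 final []
15 1 grip [[0.7, -0.12, -0.36, 0.16, -1.11, 0.92]]
15 1 out [[0.66, 0.02, -0.09, 0.14, -1.24, 0.99]]
15 1 final []
25 0 grip [[0.75, -0.26, -0.56, 0.32, -0.93, -2.35]]
25 0 out [[0.7, -0.14, -0.32, 0.28, -1.04, -2.26]]
25 0 final []
25 1 grip [[0.75, -0.26, -0.56, 0.32, -0.93, 0.79]]
25 1 out [[0.7, -0.14, -0.32, 0.28, -1.04, 0.88]]
25 1 final []
35 0 grip [[0.8, -0.38, -0.74, 0.54, -0.79, -2.56]]
35 0 out [[0.74, -0.27, -0.52, 0.46, -0.86, -2.43]]
35 0 final [[-0.12, 0.35, 0.5, -0.0, -1.98, -1.58], [-0.12, 0.93, 1.39, -0.0, -2.29, -1.59]]
35 1 grip [[0.8, -0.38, -0.74, 0.54, -0.79, 0.58]]
35 1 out [[0.74, -0.27, -0.52, 0.46, -0.86, 0.71]]
35 1 final [[-0.12, 0.35, 0.5, -0.0, -1.98, 1.56], [-0.12, 0.93, 1.39, -0.0, -2.29, 1.56]]
50 0 grip []
50 0 out [[0.81, -0.41, -0.77, 0.89, -0.69, -2.83]]
50 0 final [[-0.12, -0.01, 0.03, 0.0, -1.61, -1.59]]
50 1 grip [[0.87, -0.5, -0.96, 1.01, -0.67, 0.12]]
50 1 out [[0.81, -0.41, -0.77, 0.89, -0.69, 0.31]]
50 1 final [[-0.12, -0.01, 0.03, 0.0, -1.61, 1.56]]
```

Call:
drive_tool([
  [0,4,0,0,0,0,100],
  [0,5,-3,0,-0.3,0,100],
  [0,4,-6,0,-0.2,0,100],
  [0,0,-7,0,0,0,100],
  [0,0,-7,0,0,0,100],
  [0,0,-7,0,0,0,100],
  [0,0,-7,0,0,0,100],
  [0,0,-7,0,0,0,100],
  [0,0,-7,0,0,0,100],
  [0,0,-7,0,0,0,100],
  [0,0,-7,0,0,0,100],
  [0,0,-7,0,0,0,100],
  [0,0,-7,0,0,0,100],
  [0,0,-7,0,0,0,100],
  [0,0,-7,0,0,0,100],
  [0,0,-7,0,0,0,100],
])

```text
clock: 10.12
ee_pos: [0.5116, 0.1684, 0.1622]
ee_rot: [-0.184, 0.777, -0.566, 0.206]
ft_force: [-0.7, 1.2, -0.1]
width: 0.0851
```

```bash
cat >> h.py <<'E'
def grasp(tilt,flip=True,yaw=6.3):
    Q=R.from_euler("z",yaw,degrees=True);z=Q.apply([np.sin(np.radians(tilt)),0,-np.cos(np.radians(tilt))]);y=Q.apply([0,1,0])*(-1 if flip else 1)
    return R.from_matrix(np.c_[np.cross(y,z),y,z])
E
python3 - <<'E'
from h import *
print(env.get_obs()["joints"])
M=grasp(35);z=M.apply([0,0,1]);tcp=G+.019*z;print(tcp,tcp-.1*z)
plan(tcp-.1*z,M,14)
E
```

```text
[ 0.93394905 -0.65098241 -0.84085278  0.47474558 -1.03608802 -0.79561413]
[0.57978798 0.18272384 0.09873611] [0.52277673 0.17642974 0.18065132]
n 14 min 13 dist 0.0231 rotvec [  2.31   2.25 -78.3 ] shift cm in tool now [-0.25 -2.09 -0.93]
[0.2, 0.2, -5.6] [-0.02, -0.15, -0.07]
[0.2, 0.2, -5.6] [-0.0, -0.15, -0.07]
[0.2, 0.2, -5.6] [0.01, -0.15, -0.07]
[0.2, 0.2, -5.6] [0.03, -0.15, -0.07]
[0.2, 0.2, -5.6] [0.04, -0.15, -0.06]
[0.2, 0.2, -5.6] [0.06, -0.14, -0.06]
[0.2, 0.2, -5.6] [0.07, -0.14, -0.06]
[0.2, 0.2, -5.6] [0.08, -0.13, -0.06]
[0.2, 0.2, -5.6] [0.09, -0.12, -0.06]
[0.2, 0.2, -5.6] [0.11, -0.11, -0.06]
[0.2, 0.2, -5.6] [0.12, -0.1, -0.06]
[0.2, 0.2, -5.6] [0.13, -0.09, -0.06]
[0.2, 0.2, -5.6] [0.13, -0.08, -0.06]
[0.2, 0.2, -5.6] [0.14, -0.06, -0.06]
```

Call:
drive_tool([
  [0.2,0.2,-6.5,0,-0.2,-0.2,100],
  [0.2,0.2,-6.5,0,-0.2,-0.2,100],
  [0.2,0.2,-6.5,0,-0.2,-0.1,100],
  [0.2,0.2,-6.5,0,-0.2,-0.1,100],
  [0.2,0.2,-6.5,0.1,-0.2,-0.1,100],
  [0.2,0.2,-6.5,0.1,-0.2,-0.1,100],
  [0.2,0.2,-6.5,0.1,-0.1,-0.1,100],
  [0.2,0.2,-6.5,0.1,-0.1,-0.1,100],
  [0.2,0.2,-6.5,0.1,-0.1,0,100],
  [0.2,0.2,-6.5,0.1,-0.1,0,100],
  [0.2,0.2,-6.5,0.1,-0.1,0,100],
  [0.1,0.1,-5,0.1,-0.1,0,100],
  [0,0,-2,0,0,0,100],
  [0,0,0,0,0,0,100],
])

```text
clock: 11.28
ee_pos: [0.5136, 0.1642, 0.1526]
ee_rot: [0.005, 0.956, 0.09, 0.28]
ft_force: [-0.8, 0.2, -0.1]
width: 0.0852
```

```bash
python3 - <<'E'
from h import *
import pickle
print(env.get_obs()["joints"])
M=grasp(35);z=M.apply([0,0,1]);tcp=G+.019*z
plan(tcp-.1*z,M,1)
ci=camera_info("wrist");im=camera("wrist");cv2.imwrite("pics/w6.png",im[:,:,::-1]);pickle.dump(ci,open("w6.pkl","wb"))
print("proj mouth,G,tip",proj(ci,[mouth,G,mouth+.145*ax]))
E
```

```text
[ 0.92930035 -0.65049384 -0.86702851  0.49632032 -1.01693407  0.63683675]
n 1 min 1 dist 0.032 rotvec [0.96 2.56 4.8 ] shift cm in tool now [ 2.47 -0.88 -1.83]
[1.0, 2.6, 4.8] [2.47, -0.88, -1.83]
proj mouth,G,tip [[299.94873787 228.78471382]
 [303.27922523 176.32269327]
 [312.93780135  24.1802697 ]]
```

View pics/w6.png

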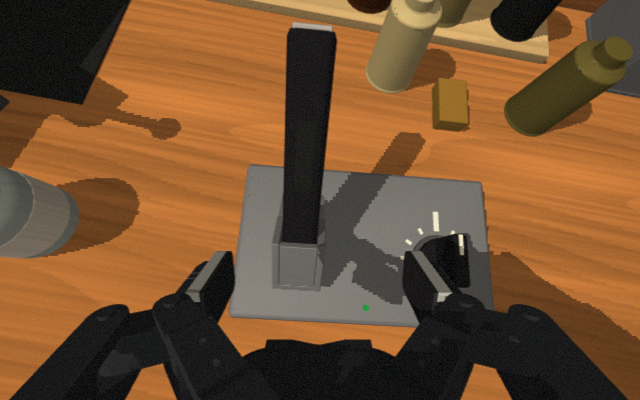

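Call:
drive_tool([
  [0.5,1,2,0.8,-0.3,-0.6,100],
  [0.3,1,2,0.9,-0.3,-0.7,100],
  [0.2,0.6,0.8,0.8,-0.3,-0.5,100],
  [0,0,0,0,0,0,100],
])

```text
clock: 11.67
ee_pos: [0.5223, 0.1739, 0.1775]
ee_rot: [-0.017, 0.953, 0.047, 0.298]
ft_force: [1.2, -0.4, 0.4]
width: 0.0856
```

```bash
python3 - <<'E'
from h import *
M=grasp(35);z=M.apply([0,0,1]);tcp=G+.019*z
plan(tcp,M,1)
E
```

```text
n 1 min 3 dist 0.0979 rotvec [ 0.12  0.27 -0.62] shift cm in tool now [ 0.28 -0.27  9.78]
[0.1, 0.3, -0.6] [0.28, -0.27, 9.78]
```

Call:
drive_tool([
  [0,0.1,-0.3,0.1,-0.1,1.2,100],
  [0,0.1,-0.2,0.1,-0.1,2,100],
  [0,0,0,0.1,-0.1,2,100],
  [0,0,0,0,0,2,100],
  [0,0,0,0,0,1.3,100],
  [0,0,0,0,0,0.5,100],
  [0,0,0,0,0,0,100],
])

```text
clock: 12.25
ee_pos: [0.5769, 0.1819, 0.1004]
ee_rot: [-0.016, 0.953, 0.051, 0.298]
ft_force: [-0.5, 0.7, -0.5]
width: 0.0854
```

```bash
python3 - <<'E'
from h import *
print(env.get_obs()["joints"])
M=grasp(35);z=M.apply([0,0,1]);tcp=G+.019*z
plan(tcp,M,1)
im=camera("wrist");cv2.imwrite("pics/w7.png",im[:,:,::-1])
E
```

```text
[ 0.81009588 -0.43101908 -0.85871532  0.57419565 -0.74334283  0.51682766]
n 1 min 1 dist 0.0034 rotvec [ 0.08  0.33 -0.19] shift cm in tool now [ 0.15 -0.05  0.31]
[0.1, 0.3, -0.2] [0.15, -0.05, 0.31]
```

View pics/w7.png

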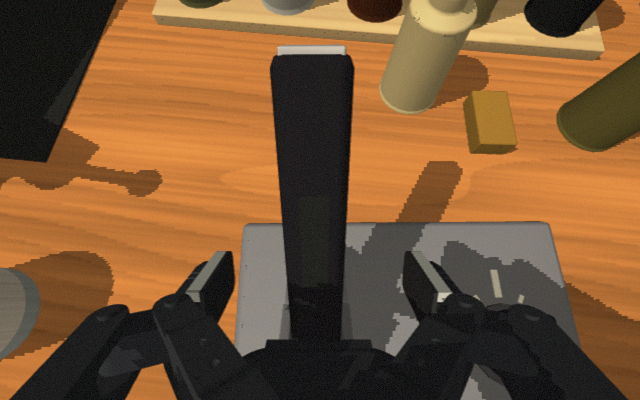

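Call:
drive_tool([
  [0,0.2,0,0.1,0,0.3,70],
  [0,0,0,0,0,0,45],
  [0,0,0,0,0,0,20],
  [0,0,0,0,0,0,0],
  [0,0,0,0,0,0,0],
  [0,0,0,0,0,0,0],
  [0,0,0,0,0,0,0],
  [0,0,0,0,0,0,0],
])

```text
clock: 12.97
ee_pos: [0.5792, 0.1835, 0.1032]
ee_rot: [-0.018, 0.952, 0.051, 0.302]
ft_force: [2.7, -0.6, -1.2]
width: 0.0268
```

```bash
python3 - <<'E'
from h import *
p,r=cur();o=env.get_obs()
print(o["ft_force"],o["wrist_torque"])
print(r.as_matrix().round(3), r.inv().apply(ax).round(3))
im=camera("wrist");cv2.imwrite("pics/w8.png",im[:,:,::-1])
E
```

```text
[ 2.66270825 -0.58585133 -1.21501917] [-0.32740214  1.14945127 -0.06279459]
[[ 0.813  0.108  0.572]
 [ 0.086 -0.994  0.066]
 [ 0.576 -0.004 -0.817]] [ 0.967 -0.004 -0.256]
```

View pics/w8.png

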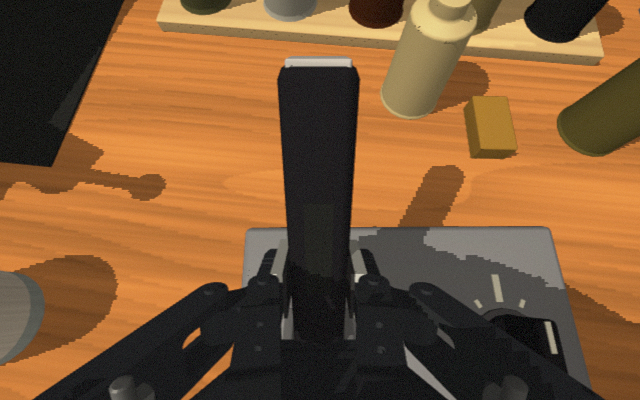

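Call:
drive_tool([
  [0,0,0,0.39,0,-0.1,0],
  [0,0,0,0.77,0,-0.2,0],
  [0,0,0,0.77,0,-0.2,0],
])

```text
clock: 13.27
ee_pos: [0.5915, 0.1841, 0.1168]
ee_rot: [-0.017, 0.952, 0.051, 0.3]
ft_force: [-0.2, -1.2, -1.6]
width: 0.0268
```

```bash
python3 - <<'E'
from h import *
p,r=cur();o=env.get_obs();d=p-np.array([.5792,.1835,.1032])
print(d@ax,d-d@ax*ax,r.inv().apply(ax).round(3),o["wrist_torque"],o["joints"])
E
```

```text
0.018348576703564372 [ 0.00061555 -0.00066518 -0.00045723] [ 0.966 -0.003 -0.259] [-0.20234754  1.83784127  0.03586821] [ 0.79214487 -0.40045539 -0.80456293  0.55763165 -0.74964505  0.55256464]
```

Call:
drive_tool([
  [0,0,0,0.77,0,-0.2,0],
  [0,0,0,0.77,0,-0.2,0],
  [0,0,0,0.77,0,-0.2,0],
  [0,0,0,0.77,0,-0.2,0],
  [0,0,0,0.77,0,-0.2,0],
  [0,0,0,0.77,0,-0.2,0],
  [0,0,0,0.77,0,-0.2,0],
  [0,0,0,0,0,0,0],
])

```text
clock: 13.93
ee_pos: [0.6346, 0.1895, 0.1684]
ee_rot: [-0.019, 0.952, 0.05, 0.302]
ft_force: [-0.8, 0.5, -0.5]
width: 0.0267
```

```bash
python3 - <<'E'
from h import *
p,r=cur();o=env.get_obs();d=p-np.array([.5792,.1835,.1032])
print(d@ax,d-d@ax*ax,o["wrist_torque"],o["joints"])
im=camera("wrist");cv2.imwrite("pics/w9.png",im[:,:,::-1])
im=camera("scene");crop(im[:,:,::-1],220,100,460,320,3,"pics/s9.png")
E
```

```text
0.08579595288050586 [ 5.57438596e-04 -7.55931409e-05 -4.81100269e-04] [-0.13599134  1.79633161  0.05897818] [ 0.74480215 -0.30335208 -0.62118279  0.49433707 -0.7984799   0.66476394]
```

View pics/w9.png

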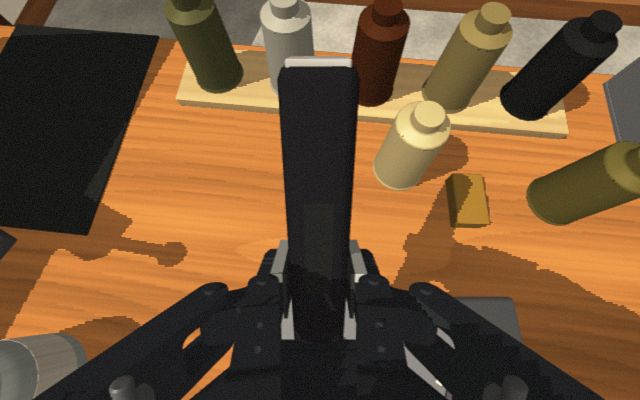

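View pics/s9.png

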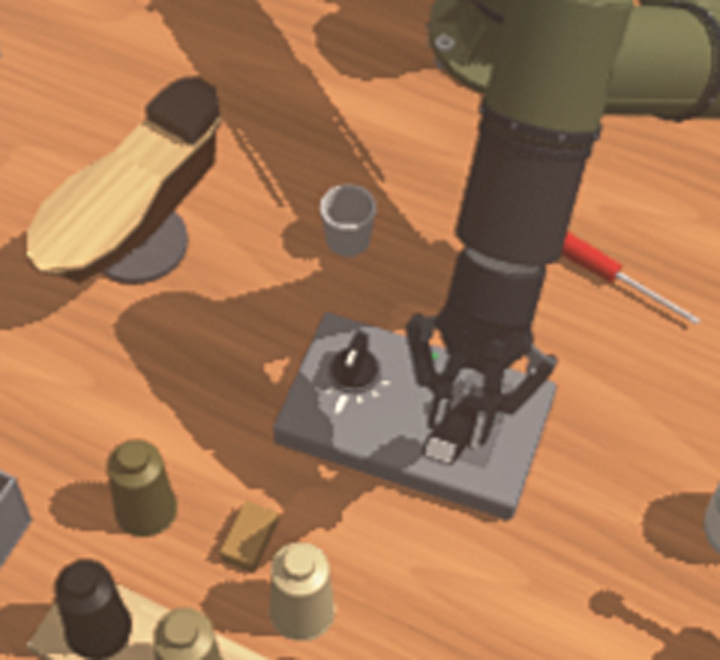

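```bash
cat >> h.py <<'E'
_rg=R.from_matrix(np.array([[.813,.108,.572],[.086,-.994,.066],[.576,-.004,-.817]]))
_RL=R.from_matrix(np.c_[ax,ty,np.cross(ax,ty)])
LT=_rg.inv()*_RL           # lamp in tool
oT=_rg.inv().apply(G-np.array([.5792,.1835,.1032]))
sole=np.array([.529,-.2584,.118])
def final(yaw=-7.5,LT=LT,oT=oT,h=.10):
    RL=R.from_euler("z",yaw,degrees=True);rt=RL*LT.inv()
    org=sole+[0,0,h]-RL.apply([.035,0,-.011]);return org-rt.apply(oT),rt
def strip():
    p,r=cur();RL=r*LT;return p+r.apply(oT)+RL.apply([.035,0,-.011]),RL
E
python3 - <<'E'
from h import *
print(LT.as_matrix().round(3),oT)
p,r=final();print(p,r.as_matrix().round(3))
w=np.array([.56,.15,.31]);plan(w,None);plan(p,r,18,w,cur()[1])
E
```

```text
[[ 0.967 -0.004 -0.256]
 [-0.004 -1.    -0.002]
 [-0.256  0.003 -0.967]] [-0.00210345  0.00080535 -0.01506548]
[ 0.49260803 -0.2527657   0.21389885] [[ 0.958 -0.135 -0.253]
 [-0.13  -0.991  0.036]
 [-0.256 -0.002 -0.967]]
n 5 min 5 dist 0.1659 rotvec [0. 0. 0.] shift cm in tool now [  1.94   3.03 -16.2 ]
[0.0, 0.0, 0.0] [0.39, 0.61, -3.24]
[0.0, 0.0, 0.0] [0.39, 0.61, -3.24]
[0.0, 0.0, 0.0] [0.39, 0.61, -3.24]
[0.0, 0.0, 0.0] [0.39, 0.61, -3.24]
[0.0, 0.0, 0.0] [0.39, 0.61, -3.24]
n 18 min 12 dist 0.4195 rotvec [ -2.69 -49.62  14.06] shift cm in tool now [-14.43  39.37   1.4 ]
[-0.1, -2.8, 0.8] [-0.8, 2.19, 0.08]
[-0.1, -2.8, 0.8] [-0.77, 2.2, 0.12]
[-0.1, -2.8, 0.8] [-0.73, 2.21, 0.16]
[-0.1, -2.8, 0.8] [-0.69, 2.22, 0.2]
[-0.1, -2.8, 0.8] [-0.65, 2.23, 0.24]
[-0.1, -2.8, 0.8] [-0.61, 2.23, 0.28]
[-0.1, -2.8, 0.8] [-0.56, 2.24, 0.31]
[-0.1, -2.8, 0.8] [-0.52, 2.25, 0.34]
[-0.1, -2.8, 0.8] [-0.47, 2.25, 0.37]
[-0.1, -2.8, 0.8] [-0.42, 2.26, 0.4]
[-0.1, -2.8, 0.8] [-0.37, 2.26, 0.42]
[-0.1, -2.8, 0.8] [-0.32, 2.27, 0.45]
[-0.1, -2.8, 0.8] [-0.26, 2.27, 0.47]
[-0.1, -2.8, 0.8] [-0.21, 2.27, 0.48]
[-0.1, -2.8, 0.8] [-0.16, 2.27, 0.5]
[-0.1, -2.8, 0.8] [-0.1, 2.27, 0.51]
[-0.1, -2.8, 0.8] [-0.04, 2.27, 0.52]
[-0.1, -2.8, 0.8] [0.01, 2.27, 0.53]
```

Call:
drive_tool([
  [0,0,0,0.9,0.1,-1.4,0],
  [0,0,0,1.5,0.3,-2.3,0],
  [0,-1.5,0,1.4,0.3,-2.4,0],
  [0,-2.5,0,1,0.5,-2.5,0],
  [0,-2.5,0,0.6,0.6,-2.6,0],
  [0,-2.5,0,0.2,0.8,-2,0],
  [0,-1,0,0,0.5,-1,0],
  [0,0,0,0,0,0,0],
])

```text
clock: 14.7
ee_pos: [0.6028, 0.1518, 0.315]
ee_rot: [-0.011, 0.977, 0.054, 0.207]
ft_force: [0.1, -0.4, -0.6]
width: 0.0271
```

```bash
python3 - <<'E'
from h import *
print(env.get_obs()["joints"])
p,r=final();plan(p+[0,0,.05],r,18)
E
```

```text
[ 0.69406227 -0.25804665 -0.17418811  0.2341444  -1.30864782  0.965503  ]
n 18 min 13 dist 0.4224 rotvec [ -0.97 -38.49  14.27] shift cm in tool now [-16.15  39.    -1.51]
[-0.1, -2.1, 0.8] [-0.9, 2.17, -0.08]
[-0.1, -2.1, 0.8] [-0.87, 2.18, -0.05]
[-0.1, -2.1, 0.8] [-0.84, 2.19, -0.01]
[-0.1, -2.1, 0.8] [-0.81, 2.2, 0.02]
[-0.1, -2.1, 0.8] [-0.78, 2.21, 0.05]
[-0.1, -2.1, 0.8] [-0.75, 2.22, 0.08]
[-0.1, -2.1, 0.8] [-0.71, 2.23, 0.11]
[-0.1, -2.1, 0.8] [-0.68, 2.24, 0.14]
[-0.1, -2.1, 0.8] [-0.64, 2.25, 0.16]
[-0.1, -2.1, 0.8] [-0.6, 2.26, 0.19]
[-0.1, -2.1, 0.8] [-0.56, 2.27, 0.21]
[-0.1, -2.1, 0.8] [-0.52, 2.28, 0.24]
[-0.1, -2.1, 0.8] [-0.48, 2.28, 0.26]
[-0.1, -2.1, 0.8] [-0.44, 2.29, 0.28]
[-0.1, -2.1, 0.8] [-0.4, 2.29, 0.29]
[-0.1, -2.1, 0.8] [-0.35, 2.3, 0.31]
[-0.1, -2.1, 0.8] [-0.31, 2.3, 0.32]
[-0.1, -2.1, 0.8] [-0.27, 2.31, 0.34]
```

Call:
drive_tool([
  [0,-1,0.4,-0.5,1.1,0,0],
  [0,-2.3,0.8,-0.9,2.2,0,0],
  [0,-2.3,0.8,-0.9,2.2,0,0],
  [0,-2.3,0.8,-0.8,2.2,0,0],
  [0,-2.3,0.8,-0.8,2.2,0,0],
  [0,-2.3,0.8,-0.8,2.2,0.1,0],
  [0,-2.3,0.8,-0.7,2.2,0.1,0],
  [0,-2.3,0.8,-0.7,2.2,0.1,0],
  [0,-2.3,0.8,-0.7,2.2,0.1,0],
  [0,-2.3,0.8,-0.6,2.2,0.1,0],
  [0,-2.3,0.8,-0.6,2.2,0.2,0],
  [0,-2.3,0.8,-0.5,2.2,0.2,0],
  [0,-2.3,0.8,-0.5,2.2,0.2,0],
  [0,-2.3,0.8,-0.5,2.2,0.2,0],
  [0,-2.3,0.8,-0.4,2.2,0.2,0],
  [0,-1.5,0.5,-0.2,1.1,0.1,0],
  [0,0,0,0,0,0,0],
])

```text
clock: 16.12
ee_pos: [0.4937, -0.1953, 0.245]
ee_rot: [-0.016, 0.99, -0.053, -0.127]
ft_force: [0.4, 0.3, -2.1]
width: 0.0271
```

```bash
python3 - <<'E'
from h import *
import pickle
print(env.get_obs()["joints"])
p,r=final();plan(p+[0,0,.05],r,1);plan(p,r,1)
for n in("wrist","scene","top"):
    pickle.dump(camera_info(n),open(n+"10.pkl","wb"));cv2.imwrite(f"pics/{n}10.png",camera(n)[:,:,::-1])
E
```

```text
[-0.02504614  0.08652     0.15211017 -0.04085156 -1.88962919  1.48061606]
n 1 min 2 dist 0.0605 rotvec [-0.54 -0.15  1.65] shift cm in tool now [ 0.    5.69 -2.06]
[-0.5, -0.2, 1.7] [0.0, 5.69, -2.06]
n 1 min 2 dist 0.0653 rotvec [-0.54 -0.15  1.65] shift cm in tool now [1.27 5.78 2.77]
[-0.5, -0.2, 1.7] [1.27, 5.78, 2.77]
```

View pics/wrist10.png

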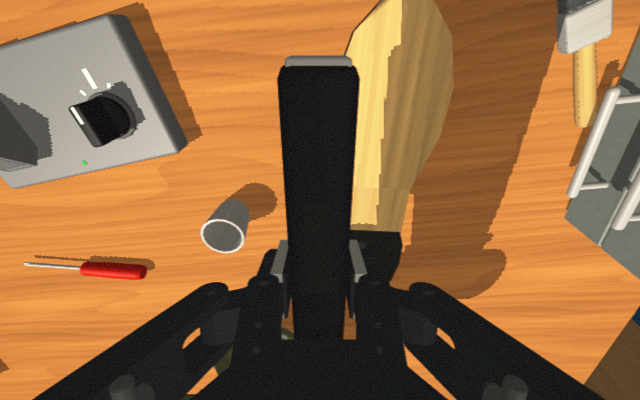

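View pics/scene10.png

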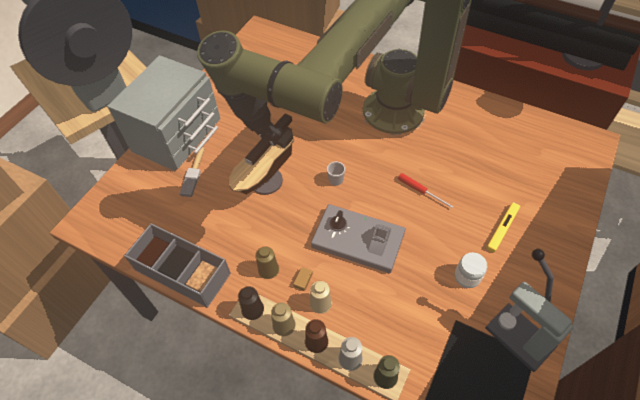

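```bash
python3 - <<'E'
from h import *
import pickle
im=cv2.imread("pics/wrist10.png");crop(im,50,50,160,160,6,"pics/w10d.png")
im=cv2.imread("pics/scene10.png");crop(im,300,195,415,280,6,"pics/s10d.png")
E
```

```text
(no output)
```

View pics/w10d.png

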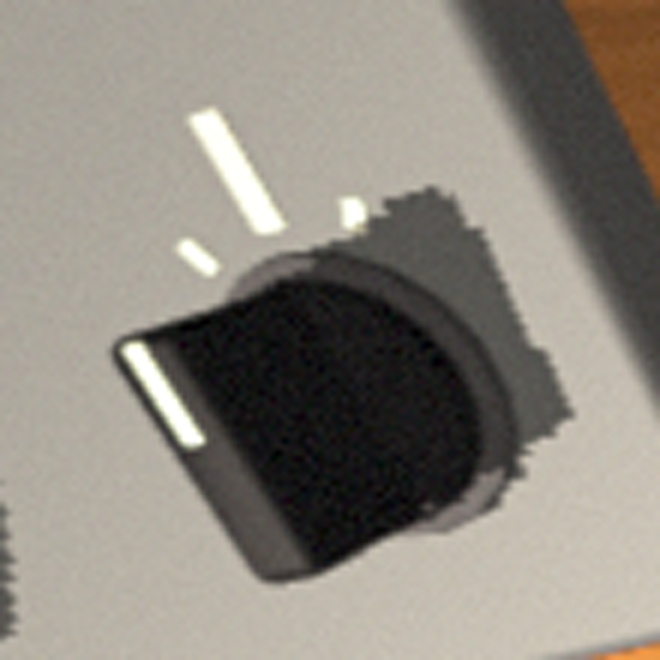

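View pics/s10d.png

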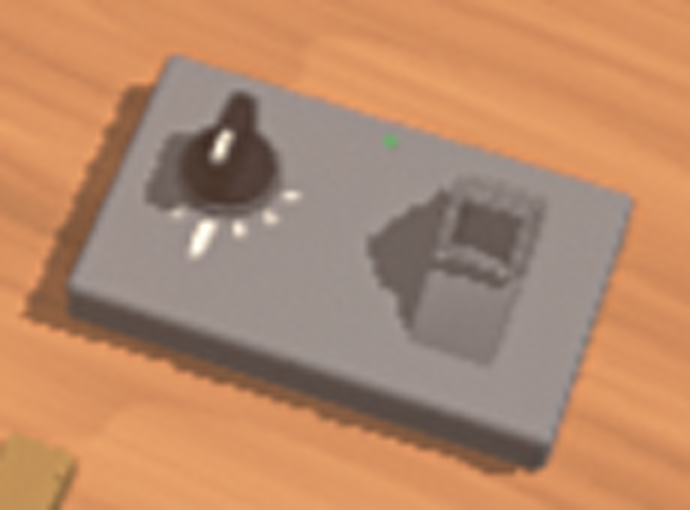

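Call:
drive_tool([
  [-0.2,0,0.5,0,1,-0.3,0],
  [-0.2,0,0.6,0,1.7,-0.5,0],
  [0,0,0.4,0,1.7,-0.5,0],
  [0,0,0,0,0.9,-0.3,0],
  [0,0,0,0,0,0,0],
  [0,0,0,0,0,0,0],
])

```text
clock: 16.77
ee_pos: [0.4924, -0.2491, 0.2654]
ee_rot: [-0.009, 0.991, -0.063, -0.121]
ft_force: [-0.0, 0.3, -2.0]
width: 0.0271
```

```bash
python3 - <<'E'
from h import *
import pickle
ci=pickle.load(open("wrist10.pkl","rb"))
p,r=final();plan(p+[0,0,.05],r,1);plan(p,r,1)
print(strip()[0],strip()[1].as_matrix().round(3))
for n in("wrist","scene","top"):
    pickle.dump(camera_info(n),open(n+"11.pkl","wb"));cv2.imwrite(f"pics/{n}11.png",camera(n)[:,:,::-1])
p,r=cur();s,RL=strip();o=p+r.apply(oT)
tip=o+RL.apply([.095,0,0]);
for n in("wrist","scene","top"): print(n,proj(camera_info(n),[tip,s,sole]).round(1).tolist())
s=cv2.imread("pics/scene11.png");crop(s,210,60,350,210,5,"pics/s11c.png")
E
```

```text
n 1 min 1 dist 0.004 rotvec [ 0.04 -0.83  0.44] shift cm in tool now [0.1  0.36 0.13]
[0.0, -0.8, 0.4] [0.1, 0.36, 0.13]
n 1 min 2 dist 0.0517 rotvec [ 0.04 -0.83  0.44] shift cm in tool now [1.31 0.37 4.98]
[0.0, -0.8, 0.4] [1.31, 0.37, 4.98]
[ 0.52875923 -0.25445878  0.27005476] [[ 0.992  0.123 -0.015]
 [-0.123  0.992  0.001]
 [ 0.015  0.001  1.   ]]
wrist [[315.3, 59.8], [316.8, 199.3], [323.1, 113.6]]
scene [[229.8, 146.8], [244.5, 135.8], [250.5, 168.4]]
top [[413.8, 178.2], [410.7, 199.6], [400.6, 206.6]]
```

View pics/s11c.png

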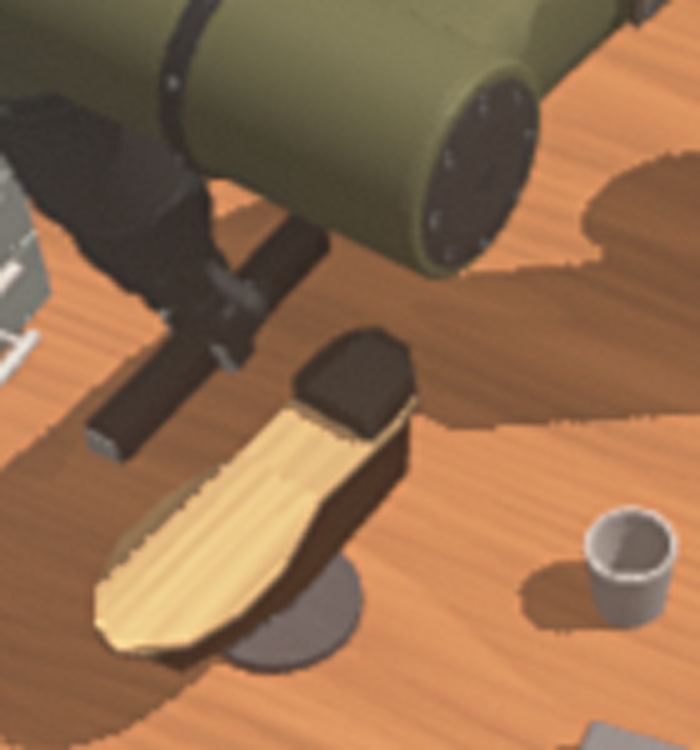

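View pics/wrist11.png

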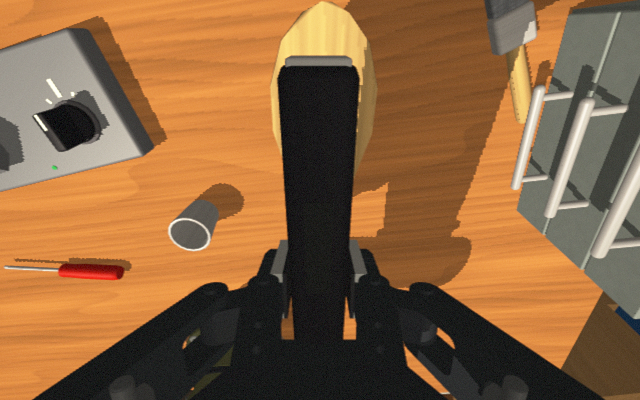

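View pics/top11.png

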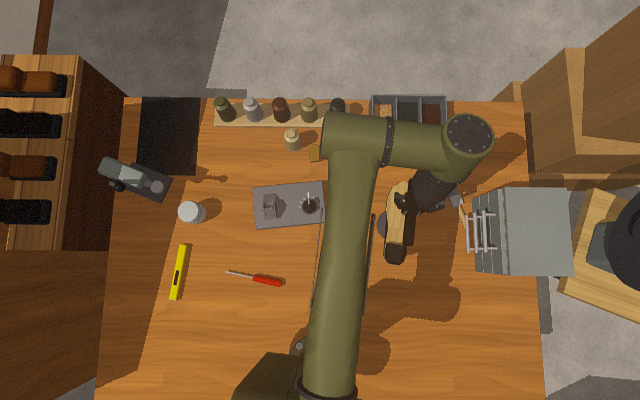

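```bash
python3 - <<'E'
from h import *
p,r=cur();_,RL=strip();o=p+r.apply(oT)
P=np.array([[x,y,z] for x in(.095,-.095) for y in(.014,-.014) for z in(.011,-.011)])
W=o+RL.apply(P)
sc=(proj(camera_info("scene"),W)-[210,60]+.5)*5-.5
for a,b,c in zip(P,sc.round(0),proj(camera_info("wrist"),W).round(0)): print(a,b,c)
im=cv2.imread("pics/s11c.png")
for b in sc: cv2.circle(im,tuple(int(v) for v in b),3,(0,0,255),1)
cv2.imwrite("pics/s11d.png",cv2.resize(im[150:520,0:450],None,fx=1.7,fy=1.6))
E
```

```text
[0.095 0.014 0.011] [117. 434.] [267.  64.]
[ 0.095  0.014 -0.011] [124. 460.] [276.  56.]
[ 0.095 -0.014  0.011] [ 78. 412.] [363.  64.]
[ 0.095 -0.014 -0.011] [ 85. 438.] [355.  56.]
[-0.095  0.014  0.011] [333. 224.] [296. 390.]
[-0.095  0.014 -0.011] [336. 251.] [298. 356.]
[-0.095 -0.014  0.011] [294. 204.] [340. 390.]
[-0.095 -0.014 -0.011] [298. 232.] [338. 356.]
```

View pics/s11d.png

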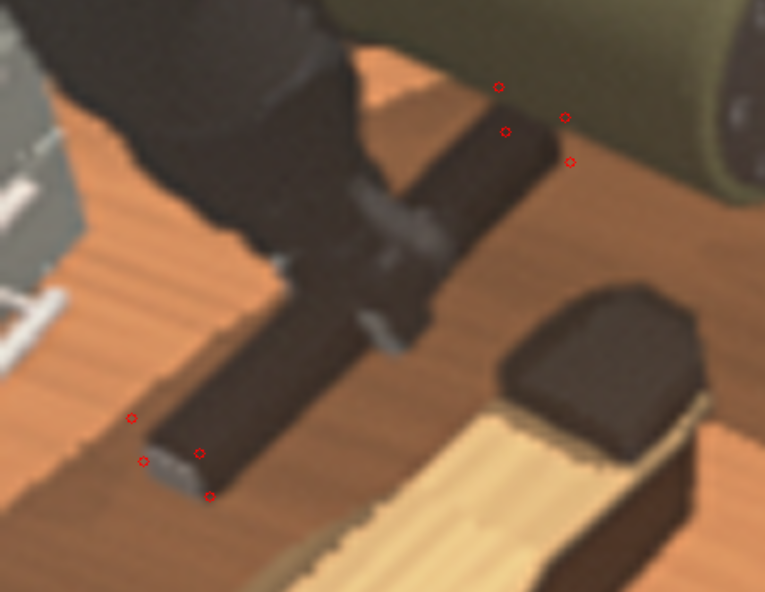

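Call:
drive_tool([
  [0,-0.3,0.2,0.2,0.1,0.7,0],
  [0,-0.3,0.2,0.3,0.1,1.2,0],
  [0,-0.2,0,0.3,0.1,1.2,0],
  [0,0,0,0.3,0.1,1.1,0],
  [0,0,0,0.1,0,0.5,0],
  [0,0,0,0,0,0,0],
  [0,0,0,0,0,0,0],
])

```text
clock: 17.5
ee_pos: [0.491, -0.2502, 0.2081]
ee_rot: [-0.01, 0.989, -0.065, -0.132]
ft_force: [-0.1, 0.7, -0.6]
width: 0.0268
```

```bash
python3 - <<'E'
from h import *
p,r=final();plan(p,r,1)
print(strip()[0]-sole,strip()[1].as_euler("ZYX",degrees=True))
E
```

```text
n 1 min 1 dist 0.0065 rotvec [-0.01  0.37  0.25] shift cm in tool now [ 0.03  0.23 -0.61]
[-0.0, 0.4, 0.2] [0.03, 0.23, -0.61]
[-0.00156365  0.00271658  0.09396351] [-7.26284515  0.3680091   0.07204688]
```

Call:
drive_tool([
  [0,0.2,0.1,0,0.1,-0.3,0],
  [0,0.1,0.1,0,0.1,-0.2,0],
  [0,0,0,0,0,0,0],
  [0,0,0,0,0,0,0],
  [0,0,0,0,0,0,0],
])

```text
clock: 17.92
ee_pos: [0.4927, -0.253, 0.2153]
ee_rot: [-0.009, 0.99, -0.067, -0.127]
ft_force: [-0.1, -1.0, -1.5]
width: 0.0271
```

```bash
python3 - <<'E'
from h import *
p,r=final();plan(p,r,1)
print(strip()[0]-sole,strip()[1].as_euler("ZYX",degrees=True),env.get_obs()["qvel"].round(4))
W=strip()[0]
im=camera("scene")[:,:,::-1].copy()
crop(im,180,60,420,280,3,"pics/s12.png");cv2.imwrite("pics/w12.png",camera("wrist")[:,:,::-1])
E
```

```text
n 1 min 1 dist 0.0015 rotvec [ 0.04 -0.14  0.01] shift cm in tool now [ 0.02 -0.02  0.14]
[0.0, -0.1, 0.0] [0.02, -0.02, 0.14]
[ 9.64952046e-05 -1.70374978e-04  1.01527829e-01] [-7.47807667 -0.13522815 -0.03726713] [ 0.0002 -0.0047  0.0095  0.0007 -0.0006 -0.0007]
```

View pics/s12.png

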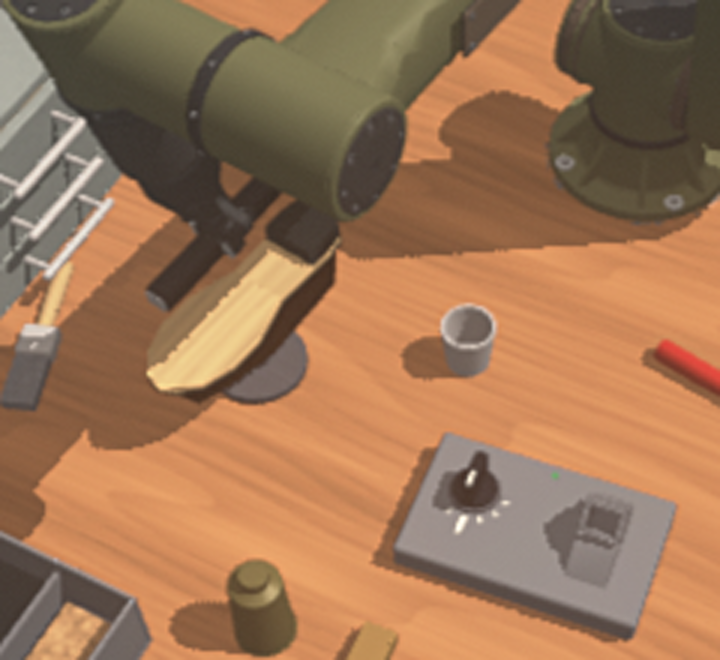

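View pics/w12.png

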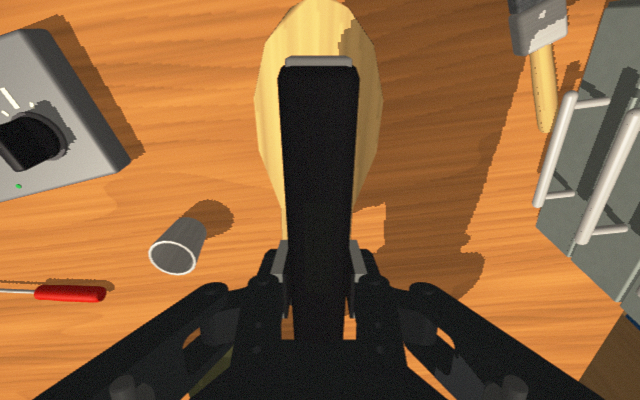

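```bash
python3 -c "
from cell import env
print(env.sign_off())"
```

```text
the job is handed in; nothing more can be done
None
```

I turned the dock's dial from 0 to the long mark (off), released it and drew the lamp straight out of its socket. The lamp is now level with its strip facing down, held over the broad front part of the sole. I handed the job in at about 18 s of the 54 s allowed.

- **Dial:** the wrist and scene pictures show the pointer in line with the long mark after release, and still there at the end.
- **Lamp pose:** by measured arm pose, the strip is about 10.2 cm above the sole and within 1 mm of the middle I measured. It is level to about 0.2°.
- **Camera check of the lamp:** taken 5 cm higher, just before the final descent. The tip lay about 2 pixels (roughly 4 mm) from where the arm pose put it. The lamp's long edge disagreed by about 1°, and I took that as within the accuracy of the pictures.
- **Other things:** the lamp did not touch the shoe, and I saw no bystander moved in the views I looked at. The grip did not slip (width steady at 27 mm), and the forces I read stayed within a few newtons.
- **What went wrong:** my first approach to the lamp, tilted 50°, ran joint 3 to its limit. I turned the gripper half round and gripped at a 35° tilt instead, so the tool ends tilted about 15°.

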